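# Clear the transit plug and stack the illuminator column

## Robot

A 6-joint arm with a two-finger parallel gripper is mounted at the origin on the work surface. World frame = base frame: x ahead of the robot, y to its left, z up, the work surface at z = 0. Lengths are in m, angles in rad, forces in N, time in s.
With the tool pointing down it reaches from about 0.25 to 0.775 m from the base axis. Payload 4 kg.
Tool frame: the origin (TCP) lies on the centre line of the jaws, within the pads' length; the fingertips stand 8 mm ahead of it and the grasp point (between the pads) lies 11 mm behind it; z points along the fingers, y is the direction in which the jaws open and shut (so a half turn about z gives the same grasp; the last joint's range is limited). The gripper opens to 94 mm and grips with 3 to 60 N. Pads are 16 mm wide; open, the fingers measure 119 mm over their backs; the gripper's body (75 mm by 177 mm) begins 78 mm behind the grasp point.
Start: joints at [-1.393, 0.087, 1.371, -0, 1.684, -0.103], TCP at [0.152, -0.528, 0.214] pointing down, gripper open.
Joint ranges: [-3.1, 3.1], [-0.76, 2.03], [0.27, 2.55], [-1.08, 4.22], [0.17, 2.65], [-2.57, 2.57]. Speed limits (rad/s): [2.79, 2.79, 3.14, 3.14, 3.14, 3.14].

## Interface

Orientations are given as [roll, pitch, yaw] about the fixed x, y, z axes, in that order (R = Rz(yaw) Ry(pitch) Rx(roll)).
In Python, from bench import * gives the robot as it stands.
- The arm moves only by the tool step_arm, never from a script. Its argument "steps" is a list of rows, each an object of numbers: "jaw": the opening, from 0 (shut) to 1 (fully open); "tx", "ty", "tz": the shift along the tool's x, y, z in m; "ax", "ay", "az": the turn, a rotation vector about the tool's x, y, z in rad. In form: [{"jaw": .., "tx": .., "ty": .., "tz": .., "ax": .., "ay": .., "az": ..}, ...]. A call has 1 to 8 rows; each row is the pose to reach, as a shift and turn from the pose measured when the call began, along the tool's axes at that moment; what a row does not reach only later rows make up. A row lasts 1/10 s, in which the tool goes at most 50 mm and 8.59 degrees, less where a joint would pass 70% of its speed; a pose out of reach is approached as far as the arm can. A call with a gripper value outside its range is refused whole. The fingers move at their own pace and stop on an object; the grip force is fixed at half the most. Time passes only in rows, so rows that repeat a pose let the fingers close. It gives the time, the measured TCP pose, the force and the opening at its end, in the units of the state.
- get_obs(): the state, without advancing time (a new reading comes with each control period).
- snapshot(name): name is "scene" or "top"; returns (picture, depth): 400x640x3 uint8, red, green, blue; 400x640 float32, m along the optical axis (not along the pixel's ray), 0 where there is no reading.
- camera_model(name): a dict with "intrinsics" (3x3 intrinsics, pixels), "origin" and "orientation" of the camera in the world. Camera axes: x right, y down, z forward; pixel columns grow to the right and rows downward; lengths in m; the calibration is good to about 2 mm. A picture is of the moment at which its call begins. camera_model takes no time and is no camera call.
- close_job(): hands the job in, once; it reports no verdict.
Trained networks look in the newest picture that a camera, given by its name, has taken for a name from the list of things; names that differ only in an ending like _2 or _b are one class to them, and where a whole thing is asked for, a point or a joint stands for the part that bears it (a point fixed in the world has none). Each returns a list of dicts, best first, with "confidence" (0 to 1); they miss things now and then, are a little off and sometimes report something else, mostly with a low value. They report only what shows in the picture. A call takes as long as a camera call. They do not tell look-alikes from the thing itself.
- silhouettes(camera, query): "pixels" (400x640 bool, what is visible of it) and "rect" ([left, top, right, bottom] in pixels, round what is visible of it).
The state is a dict: "time": time; "joint_positions": joint angles; "qvel": joint speeds; "joint_torque": joint torques, N m; "tool_pos": TCP position; "ee_rot": TCP orientation; "wrist_force": force on the tool from outside, world axes, zero at the start; "wrist_torque": the same for the moment, N m; "width": finger opening in m.
Only numpy, scipy, OpenCV 4.12 (cv2) and the standard library are available. Lean on these libraries where they do the work, as an engineer would, in place of code of your own. Each camera call takes 0.05 s, during which the arm holds its last target. There are 200 camera calls.

## Task

Take the transit plug out of the illuminator base by pulling its sprung collar straight up until it lets go, and stand it upright in the empty blue parts tray. Then build the column on the base's port, bottom to top and each fully home and upright in the one below: the wide collector-lens cell first, then the open spacer tube, then the iris with its lever, and the domed top lens last. Lower the parts gently, never dropping them onto the column, and leave the black eyepiece and the small black lens box where they lie.

Things in the scene. Friction and masses are not known exactly. Their poses are not given: they have to be found in the camera images.
- base: illuminator base, fixed: white round casting, 130 mm diameter, 40 mm high, black power socket on its +x side. Origin: centre of its underside, z up. On its axis is the port: aluminium rim, top at z 40 mm, with a 44 mm bore through a 6 mm thick lip over a wider chamber. The plug starts locked in it. A part's 40 mm foot drops in with 2 mm play all round; its shoulder sits on the rim
- tray: empty blue plastic parts tray, fixed, 120 x 120 mm, 22 mm high, walls and floor 4 mm thick. Origin: centre of its underside, z up; inner floor at z 4 mm
- plug: transit plug, 56 mm high, 0.2 kg. Origin: centre of its foot's underside, z up. Upwards: aluminium foot, 39 mm diameter, z 0-18 mm, with three steel pawls (z 6-11, reaching 25 mm from the axis) that catch under the port's lip; flange, 54 mm, z 18-22, sits on the rim (plug origin 22 mm above base's); dark knurled collar, 44 mm, z 24-46; end cap, 28 mm, z 52-56. Stands alone on its foot
- plug_collar (a joint): upward travel of the plug's sprung collar on the plug, m: 0 at rest, 0.006 fully pulled. The spring takes 5 N to start, 8.5 N at full travel, and returns it. Grip the collar from above and pull straight up: it draws the pawls in, meets its stop and lifts the plug; the foot is clear after another 18 mm. Pulling any other part leaves the plug locked
- collector: collector-lens cell, the widest column part: aluminium, 64 mm diameter, 30 mm high, three dark grooves, shallow glass lens in its top, 0.18 kg. Origin: centre of the underside, z up. Lowest 6 mm: chamfered foot, 40 mm diameter (33 at the bottom), then the shoulder. Top recess for the next foot: 44 mm, 7 mm deep. Fully home its origin is 34 mm above the base's. Stands upright on its foot
- spacer: spacer tube, the tallest column part: plain aluminium, open through the middle, 58 mm diameter, 40 mm high, 0.13 kg. Origin, 6 mm foot and top recess as on the collector cell. Fully home its origin is 24 mm above the collector cell's. Stands upright on its foot
- iris: iris diaphragm: dark steel ring, 54 mm diameter, 28 mm high, blades in its top recess, 0.12 kg. Origin, 6 mm foot and recess as on the collector cell. A thin lever with a black ball end sticks out along its own -x to 45 mm from the axis at z 17 mm; close the fingers along its y, clear of the lever. Fully home its origin is 34 mm above the spacer's; lever direction is free. Stands upright
- toplens: top lens cell, the narrowest column part: dark steel, 48 mm diameter, 32 mm high, with a glass dome standing 8 mm higher in the middle of its top, 0.12 kg. Origin and 6 mm foot as on the collector cell; no recess. Fully home its origin is 22 mm above the iris's. Stands upright on its foot
- eyepiece: bystander: loose black eyepiece standing on its tube, 35 mm diameter, 47 mm high. Origin: centre of its underside
- lensbox: bystander: small closed black plastic lens box, 44 x 44 x 22 mm, loose. Origin: centre of its underside
There are look-alikes about, which are no part of the job. Leave any brown look-alike of the collector alone.

How it is judged:
On the way, in this order (a step that is already met when the one before it is completed fails the run):
1. the plug's collar is pulled up against its spring (value of joint plug_collar above 0.003 m), for 0.02 s.
2. the plug stands upright in the tray (x of plug in the frame of tray between -0.045 and 0.045 m and y of plug in the frame of tray between -0.045 and 0.045 m and z of plug in the frame of tray below 0.009 m and angle between plug's own z axis and vertical below 0.1 rad), for 0.2 s.
3. the collector cell is home on the base (horizontal distance between collector and base below 0.004 m and z of collector in the frame of base between 0.0315 and 0.0365 m and angle between collector's own z axis and vertical below 0.05 rad), for 0.2 s.
4. the spacer tube is home on the collector cell (horizontal distance between spacer and collector below 0.004 m and z of spacer in the frame of collector between 0.0215 and 0.0265 m and angle between spacer's own z axis and vertical below 0.05 rad), for 0.2 s.
5. the iris is home on the spacer tube (horizontal distance between iris and spacer below 0.004 m and z of iris in the frame of spacer between 0.0315 and 0.0365 m and angle between iris's own z axis and vertical below 0.05 rad), for 0.2 s.
At the end, for the whole second after the job is handed in: Plug upright in the tray, foot within 5 mm of its floor and 45 mm of its middle. On the base, bottom to top: collector, spacer, iris, top lens, each within 4 mm of the axis of the one below and 2.5 mm of fully home in height, tilt under 0.05 rad. All at rest (under 0.02 m/s) (all of step 2 and all of step 3 and all of step 4 and all of step 5 and horizontal distance between toplens and iris below 0.004 m and z of toplens in the frame of iris between 0.0195 and 0.0245 m and angle between toplens's own z axis and vertical below 0.05 rad and linear speed of each of plug, collector, spacer, iris, toplens below 0.02 m/s); the robot touches nothing.
It fails at once if a column part is dropped onto the column (moves faster than 0.6 m/s within 60 mm above its seat) ((horizontal distance between collector and base below 0.03 m and z of collector in the frame of base below 0.094 m and linear speed of collector above 0.6 m/s) or (horizontal distance between spacer and base below 0.03 m and z of spacer in the frame of base below 0.118 m and linear speed of spacer above 0.6 m/s) or (horizontal distance between iris and base below 0.03 m and z of iris in the frame of base below 0.152 m and linear speed of iris above 0.6 m/s) or (horizontal distance between toplens and base below 0.03 m and z of toplens in the frame of base below 0.174 m and linear speed of toplens above 0.6 m/s)).
It fails at once if the eyepiece is pushed more than 30 mm or knocked over (distance of eyepiece from where it was at the start of the episode above 0.03 m or angle between eyepiece's own z axis and vertical above 0.6 rad).
It fails at once if the lens box is pushed more than 30 mm or tipped over (distance of lensbox from where it was at the start of the episode above 0.03 m or angle between lensbox's own z axis and vertical above 0.6 rad).
It also fails if it takes over 112 s, if anything falls off the work surface, if the arm or the gripper's body presses on something with over 40 N, if the wrist force passes 120 N, or if a joint passes its speed limit or range.

## Working session

There is one attempt and no reset: what is moved stays moved. The work goes in short steps, Python scripts to look and compute and a tool call to move; the robot and the scene stay as the last step left them, time stands still between calls to the robot, and variables do not carry over. Pictures are saved under pics/ and viewed, about 12 in all and at most 16, crops included, and the job is handed in when it is done.

Besides the shell and the picture viewer there is one more tool, called after ">>>" as a command line: name --argument value ..., lists and objects as JSON in quotes. step_arm: Moves the arm, as the interface text tells. Its arguments: {"type":"object","properties":{"steps":{"type":"array"}},"required":["steps"]}

```bash
mkdir -p pics; ls
cat > h.py <<'E'
from bench import *
import numpy as np, cv2
from scipy.spatial.transform import Rotation as R
def cam(n):
    m=camera_model(n); K=np.array(m["intrinsics"]); o=np.array(m["origin"]); q=np.array(m["orientation"])
    if q.shape==(3,3): Rm=q
    elif q.size==3: Rm=R.from_euler('xyz',q).as_matrix()
    else: raise ValueError(q)
    return K,o,Rm
def cloud(n,d):
    K,o,Rm=cam(n); v,u=np.mgrid[:400,:640]
    p=np.stack([(u-K[0,2])/K[0,0]*d,(v-K[1,2])/K[1,1]*d,d],-1)
    w=p@Rm.T+o; w[d==0]=np.nan
    return w
def save(n,a): cv2.imwrite("pics/"+n,cv2.cvtColor(a,cv2.COLOR_RGB2BGR))
E
python3 - <<'E'
from h import *
print(get_obs())
for n in("top","scene"):
    m=camera_model(n);print(n,m)
    p,d=snapshot(n);save(n+"0.png",p);np.save(n+"0.npy",d)
    W=cloud(n,d)
    for q in ["base","tray","plug","collector","spacer","iris","toplens","eyepiece","lensbox"]:
        for r in silhouettes(n,q)[:3]:
            w=W[r["pixels"]];w=w[~np.isnan(w[:,0])]
            if len(w)==0: continue
            zt=np.percentile(w[:,2],95); t=w[w[:,2]>zt-.006]
            print(q,round(r["confidence"],2),np.round(r["rect"]),"ztop",zt.round(4),"mid",((t.max(0)+t.min(0))/2).round(4)[:2],"size",np.ptp(t,0).round(3)[:2])
E
```

```text
pics
{'time': 0.0, 'joint_positions': array([-1.39309149e+00,  8.79586786e-02,  1.37225885e+00, -2.51239133e-05,
        1.68361055e+00, -1.03107315e-01]), 'qvel': array([ 6.83333275e-04, -2.32564978e-03,  7.81951019e-04,  6.14840119e-05,
       -9.89385241e-04, -1.21958026e-03]), 'joint_torque': array([ 8.79173185e-04, -3.40182388e+01, -3.02424753e+01,  7.17527093e-02,
        3.31064360e-02, -1.68448082e-04]), 'tool_pos': array([ 0.15231208, -0.52792604,  0.21229984]), 'ee_rot': array([-3.13936653e+00, -2.05242816e-04,  2.80809120e-01]), 'wrist_force': array([-0.12096166,  0.49520774, -0.17411335]), 'wrist_torque': array([ 0.01724986, -0.0364748 ,  0.00699979]), 'width': 0.09434743011891285}
top {'intrinsics': array([[414.8303858 ,   0.        , 319.08863879],
       [  0.        , 414.8303858 , 193.51426195],
       [  0.        ,   0.        ,   1.        ]]), 'origin': array([ 0.40310593, -0.07502197,  1.15787883]), 'orientation': array([-3.00382528, -0.02020166, -1.59912497])}
base 0.91 [332. 200. 382. 251.] ztop 0.043 mid [ 0.4697 -0.2047] size [0.125 0.125]
base 0.34 [312. 18
[... 1651 characters left out ...]
063]
collector 0.73 [260. 237. 286. 262.] ztop 0.0315 mid [ 0.7064 -0.1093] size [0.062 0.061]
collector 0.58 [234. 154. 254. 166.] ztop 0.0318 mid [ 0.4381 -0.4318] size [0.063 0.064]
spacer 0.78 [304. 235. 333. 266.] ztop 0.0409 mid [ 0.6578 -0.0139] size [0.055 0.058]
iris 0.9 [406. 282. 439. 312.] ztop 0.0287 mid [0.6545 0.2172] size [0.054 0.054]
toplens 0.9 [368. 201. 385. 222.] ztop 0.0403 mid [0.4612 0.0243] size [0.035 0.035]
eyepiece 0.55 [336. 213. 349. 237.] ztop 0.0487 mid [ 0.5591 -0.009 ] size [0.033 0.032]
eyepiece 0.2 [237. 208. 268. 230.] ztop 0.0316 mid [ 0.6475 -0.2138] size [0.061 0.063]
lensbox 0.61 [407. 222. 482. 276.] ztop 0.022 mid [0.4842 0.2068] size [0.131 0.129]
```

Run:
```python
from h import *
s=cv2.imread("pics/scene0.png");t=cv2.imread("pics/top0.png")
cv2.imwrite("pics/a.png",cv2.resize(s[140:330,220:490],None,fx=2.9,fy=2.9,interpolation=cv2.INTER_CUBIC))
cv2.imwrite("pics/b.png",cv2.resize(t[115:265,170:470],None,fx=2.6,fy=2.6,interpolation=cv2.INTER_CUBIC))
```

```text
(no output)
```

View pics/a.png

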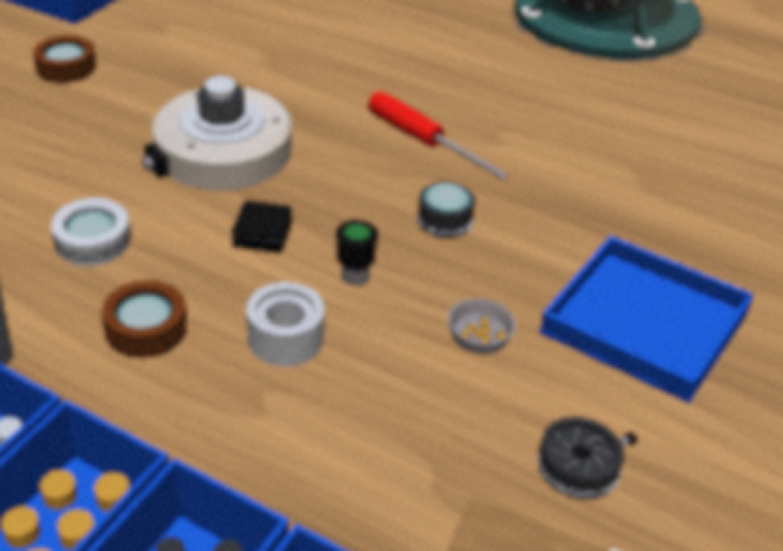

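View pics/b.png

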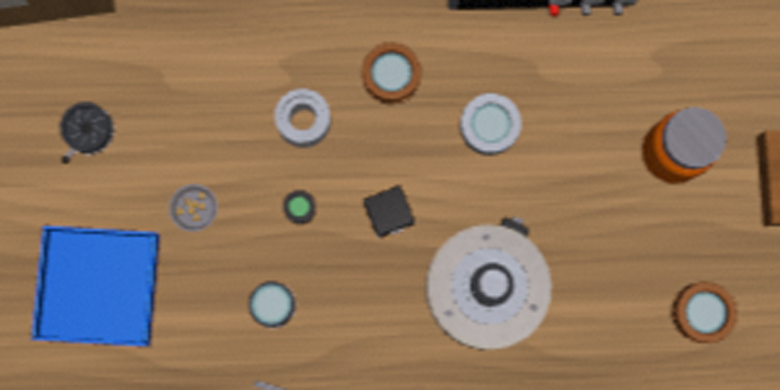

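```bash
cat > go.py <<'E'
import sys
from h import *
o=get_obs();Rm=R.from_euler('xyz',o["ee_rot"])
t=[float(v) for v in sys.argv[1:5]]
Rt=R.from_euler('xyz',[np.pi,0,t[3]])
print("t",round(o["time"],2),"pos",o["tool_pos"].round(4),"rot",o["ee_rot"].round(4),"q6",o["joint_positions"][5].round(2),"w",round(o["width"],4),"F",o["wrist_force"].round(2))
print("t*",Rm.inv().apply(np.array(t[:3])-o["tool_pos"]).round(4),"a*",(Rm.inv()*Rt).as_rotvec().round(4))
E
python3 go.py .471 -.2045 .2 0
```

```text
t 1.0 pos [ 0.1524 -0.5285  0.2135] rot [3.1415e+00 1.0000e-04 2.8080e-01] q6 -0.1 w 0.0942 F [-0.08  0.05  0.21]
t* [ 0.3959 -0.223   0.0135] a* [1.000e-04 0.000e+00 2.808e-01]
```

>>> step_arm --steps '[{"jaw":1,"tx":0.396,"ty":-0.223,"tz":0.0135,"az":0.281},{"jaw":1,"tx":0.396,"ty":-0.223,"tz":0.0135,"az":0.281},{"jaw":1,"tx":0.396,"ty":-0.223,"tz":0.0135,"az":0.281},{"jaw":1,"tx":0.396,"ty":-0.223,"tz":0.0135,"az":0.281},{"jaw":1,"tx":0.396,"ty":-0.223,"tz":0.0135,"az":0.281},{"jaw":1,"tx":0.396,"ty":-0.223,"tz":0.0135,"az":0.281},{"jaw":1,"tx":0.396,"ty":-0.223,"tz":0.0135,"az":0.281},{"jaw":1,"tx":0.396,"ty":-0.223,"tz":0.0135,"az":0.281}]'

```text
invalid input
```

>>> step_arm --steps '[{"jaw":1},{"jaw":1}]'

```text
invalid input
```

```bash
python3 go.py .471 -.2045 .056 0
```

```text
t 1.0 pos [ 0.1524 -0.5285  0.2135] rot [3.1415e+00 1.0000e-04 2.8080e-01] q6 -0.1 w 0.0942 F [-0.08  0.05  0.21]
t* [ 0.3959 -0.223   0.1575] a* [1.000e-04 0.000e+00 2.808e-01]
```

All seven keys are evidently required.

>>> step_arm --steps '[{"jaw":1,"tx":0.396,"ty":-0.223,"tz":0.0135,"ax":0,"ay":0,"az":0.281},{"jaw":1,"tx":0.396,"ty":-0.223,"tz":0.0135,"ax":0,"ay":0,"az":0.281},{"jaw":1,"tx":0.396,"ty":-0.223,"tz":0.0135,"ax":0,"ay":0,"az":0.281},{"jaw":1,"tx":0.396,"ty":-0.223,"tz":0.0135,"ax":0,"ay":0,"az":0.281},{"jaw":1,"tx":0.396,"ty":-0.223,"tz":0.0135,"ax":0,"ay":0,"az":0.281},{"jaw":1,"tx":0.396,"ty":-0.223,"tz":0.0135,"ax":0,"ay":0,"az":0.281},{"jaw":1,"tx":0.396,"ty":-0.223,"tz":0.0135,"ax":0,"ay":0,"az":0.281},{"jaw":1,"tx":0.396,"ty":-0.223,"tz":0.0135,"ax":0,"ay":0,"az":0.281}]'

```text
time: 1.8
tool_pos: [0.4324, -0.2433, 0.2019]
ee_rot: [3.141, -0.001, -0.0]
wrist_force: [0.3, -0.8, -0.0]
width: 0.094
```

```bash
python3 go.py .471 -.2045 .056 0
```

```text
t 1.8 pos [ 0.4324 -0.2433  0.2019] rot [ 3.1408e+00 -8.0000e-04 -3.0000e-04] q6 0.94 w 0.094 F [ 0.3  -0.82 -0.01]
t* [ 0.0385 -0.039   0.1459] a* [ 0.0008 -0.0008 -0.0003]
```

>>> step_arm --steps '[{"jaw":1,"tx":0.0385,"ty":-0.039,"tz":0,"ax":0,"ay":0,"az":0},{"jaw":1,"tx":0.0385,"ty":-0.039,"tz":0.02,"ax":0,"ay":0,"az":0},{"jaw":1,"tx":0.0385,"ty":-0.039,"tz":0.06,"ax":0,"ay":0,"az":0},{"jaw":1,"tx":0.0385,"ty":-0.039,"tz":0.1,"ax":0,"ay":0,"az":0},{"jaw":1,"tx":0.0385,"ty":-0.039,"tz":0.125,"ax":0,"ay":0,"az":0},{"jaw":1,"tx":0.0385,"ty":-0.039,"tz":0.143,"ax":0,"ay":0,"az":0},{"jaw":1,"tx":0.0385,"ty":-0.039,"tz":0.145,"ax":0,"ay":0,"az":0},{"jaw":0.55,"tx":0.0385,"ty":-0.039,"tz":0.145,"ax":0,"ay":0,"az":0}]'

```text
time: 2.6
tool_pos: [0.471, -0.2045, 0.057]
ee_rot: [3.141, -0.0, -0.0]
wrist_force: [-0.9, 0.6, 0.6]
width: 0.0892
```

```bash
python3 - <<'E'
from h import *
p,d=snapshot("scene");save("c0.png",p)
c=cv2.imread("pics/c0.png");cv2.imwrite("pics/c.png",cv2.resize(c[110:230,230:380],None,fx=4,fy=4,interpolation=cv2.INTER_CUBIC))
E
python3 go.py .471 -.2045 .056 0
```

```text
t 2.65 pos [ 0.4717 -0.2049  0.058 ] rot [ 3.14e+00 -2.20e-03 -3.00e-04] q6 1.05 w 0.0851 F [-0.45 -0.92  0.86]
t* [-0.0007 -0.0004  0.002 ] a* [ 0.0016 -0.0022 -0.0003]
```

View pics/c.png

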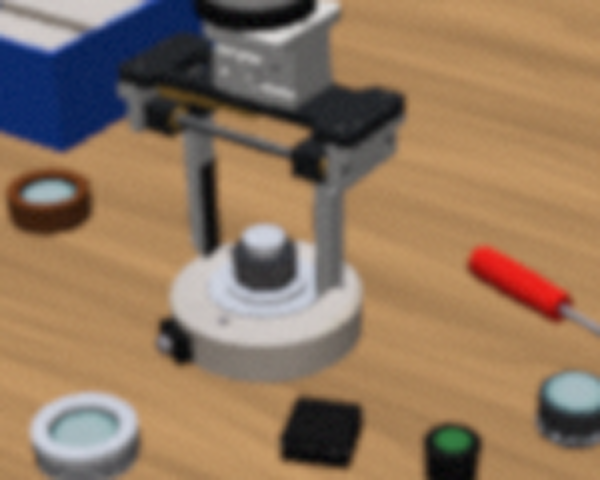

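>>> step_arm --steps '[{"jaw":0.5,"tx":-0.0007,"ty":-0.0004,"tz":0.002,"ax":0.0016,"ay":-0.0022,"az":0},{"jaw":0.5,"tx":-0.0007,"ty":-0.0004,"tz":0.002,"ax":0.0016,"ay":-0.0022,"az":0},{"jaw":0.5,"tx":-0.0007,"ty":-0.0004,"tz":0.002,"ax":0.0016,"ay":-0.0022,"az":0},{"jaw":0.5,"tx":-0.0007,"ty":-0.0004,"tz":0.002,"ax":0.0016,"ay":-0.0022,"az":0},{"jaw":0.5,"tx":-0.0007,"ty":-0.0004,"tz":0.002,"ax":0.0016,"ay":-0.0022,"az":0},{"jaw":0.5,"tx":-0.0007,"ty":-0.0004,"tz":0.002,"ax":0.0016,"ay":-0.0022,"az":0}]'

```text
time: 3.25
tool_pos: [0.471, -0.2045, 0.0561]
ee_rot: [3.142, -0.0, -0.0]
wrist_force: [0.2, -1.5, 0.8]
width: 0.0471
```

>>> step_arm --steps '[{"jaw":0.2,"tx":0,"ty":0,"tz":0,"ax":0,"ay":0,"az":0},{"jaw":0.2,"tx":0,"ty":0,"tz":0,"ax":0,"ay":0,"az":0},{"jaw":0.2,"tx":0,"ty":0,"tz":0,"ax":0,"ay":0,"az":0},{"jaw":0.2,"tx":0,"ty":0,"tz":0,"ax":0,"ay":0,"az":0}]'

```text
time: 3.65
tool_pos: [0.471, -0.2046, 0.056]
ee_rot: [3.141, 0.0, -0.0]
wrist_force: [-0.9, -0.9, -0.7]
width: 0.0437
```

>>> step_arm --steps '[{"jaw":0.2,"tx":0,"ty":0,"tz":-0.002,"ax":0,"ay":0,"az":0},{"jaw":0.2,"tx":0,"ty":0,"tz":-0.004,"ax":0,"ay":0,"az":0},{"jaw":0.2,"tx":0,"ty":0,"tz":-0.005,"ax":0,"ay":0,"az":0},{"jaw":0.2,"tx":0,"ty":0,"tz":-0.005,"ax":0,"ay":0,"az":0}]'

```text
time: 4.05
tool_pos: [0.4697, -0.2036, 0.0594]
ee_rot: [-3.14, 0.003, -0.0]
wrist_force: [0.3, 0.3, -9.4]
width: 0.0432
```

>>> step_arm --steps '[{"jaw":0.2,"tx":0,"ty":0,"tz":-0.003,"ax":0,"ay":0,"az":0},{"jaw":0.2,"tx":0,"ty":0,"tz":-0.006,"ax":0,"ay":0,"az":0},{"jaw":0.2,"tx":0,"ty":0,"tz":-0.011,"ax":0,"ay":0,"az":0},{"jaw":0.2,"tx":0,"ty":0,"tz":-0.016,"ax":0,"ay":0,"az":0},{"jaw":0.2,"tx":0,"ty":0,"tz":-0.022,"ax":0,"ay":0,"az":0},{"jaw":0.2,"tx":0,"ty":0,"tz":-0.03,"ax":0,"ay":0,"az":0},{"jaw":0.2,"tx":0,"ty":0,"tz":-0.05,"ax":0,"ay":0,"az":0},{"jaw":0.2,"tx":0,"ty":0,"tz":-0.08,"ax":0,"ay":0,"az":0}]'

```text
time: 4.85
tool_pos: [0.4688, -0.2031, 0.1391]
ee_rot: [-3.138, 0.007, -0.0]
wrist_force: [0.3, 0.3, -2.5]
width: 0.0431
```

```bash
python3 - <<'E'
from h import *
o=get_obs();print(o["wrist_force"],o["width"])
p,d=snapshot("scene");save("d0.png",p)
c=cv2.imread("pics/d0.png");cv2.imwrite("pics/d.png",cv2.resize(c[70:220,230:380],None,fx=4,fy=4,interpolation=cv2.INTER_CUBIC))
p,d=snapshot("top");W=cloud("top",d)
# port bore & tray
for q in ["base","tray"]:
    for r in silhouettes("top",q)[:1]:
        w=W[r["pixels"]];w=w[~np.isnan(w[:,0])]; print(q,r["rect"],((w.max(0)+w.min(0))/2).round(4))
E
python3 go.py .4835 .2067 .19 0
```

```text
[ 0.32830188  0.2566913  -2.51384277] 0.04313380656452359
base [344.4, 232.2, 379.4, 250.4] [ 0.4272 -0.2176  0.1798]
tray [181.9, 202.6, 229.8, 245.4] [0.4825 0.2067 0.0135]
t 5.05 pos [ 0.4704 -0.204   0.1402] rot [-3.1406e+00  1.4000e-03 -2.0000e-04] q6 1.05 w 0.0437 F [-0.15  0.51 -2.87]
t* [ 0.0129 -0.4107 -0.0494] a* [-0.001   0.0014 -0.0002]
```

View pics/d.png

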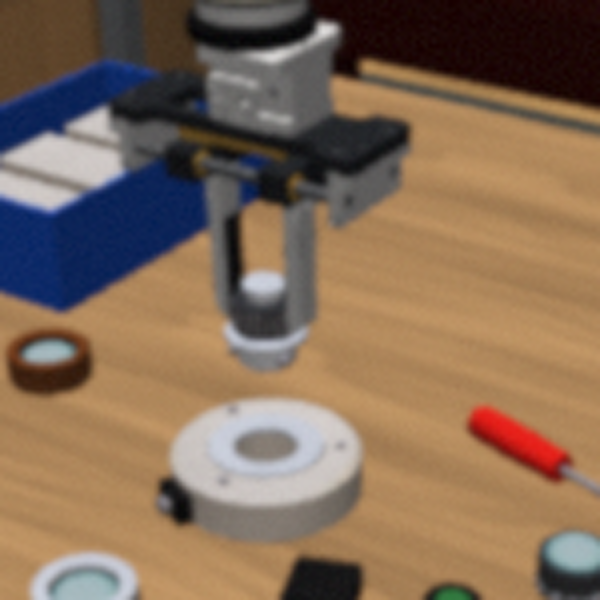

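Plug is out (about pixel (265,330) in the crop), upright, port bore at (267,447). Carry to the tray.

>>> step_arm --steps '[{"jaw":0.2,"tx":0.001,"ty":-0.04,"tz":-0.02,"ax":0,"ay":0,"az":0},{"jaw":0.2,"tx":0.003,"ty":-0.085,"tz":-0.02,"ax":0,"ay":0,"az":0},{"jaw":0.2,"tx":0.005,"ty":-0.135,"tz":-0.02,"ax":0,"ay":0,"az":0},{"jaw":0.2,"tx":0.006,"ty":-0.185,"tz":-0.02,"ax":0,"ay":0,"az":0},{"jaw":0.2,"tx":0.008,"ty":-0.235,"tz":-0.02,"ax":0,"ay":0,"az":0},{"jaw":0.2,"tx":0.01,"ty":-0.285,"tz":-0.02,"ax":0,"ay":0,"az":0},{"jaw":0.2,"tx":0.012,"ty":-0.335,"tz":-0.02,"ax":0,"ay":0,"az":0},{"jaw":0.2,"tx":0.013,"ty":-0.38,"tz":-0.02,"ax":0,"ay":0,"az":0}]'

```text
time: 5.85
tool_pos: [0.4821, 0.1781, 0.1584]
ee_rot: [-3.141, 0.005, 0.001]
wrist_force: [-0.1, -0.8, -1.7]
width: 0.0434
```

```bash
python3 go.py .4835 .2067 .044 0
```

```text
t 5.85 pos [0.4821 0.1781 0.1584] rot [-3.1412e+00  4.7000e-03  5.0000e-04] q6 1.81 w 0.0434 F [-0.12 -0.83 -1.7 ]
t* [ 0.002  -0.0285  0.1144] a* [-0.0004  0.0047  0.0005]
```

>>> step_arm --steps '[{"jaw":0.2,"tx":0.0015,"ty":-0.0285,"tz":0,"ax":0,"ay":0.004,"az":0},{"jaw":0.2,"tx":0.0015,"ty":-0.0285,"tz":0.04,"ax":0,"ay":0.004,"az":0},{"jaw":0.2,"tx":0.0015,"ty":-0.0285,"tz":0.08,"ax":0,"ay":0.004,"az":0},{"jaw":0.2,"tx":0.0015,"ty":-0.0285,"tz":0.105,"ax":0,"ay":0.004,"az":0},{"jaw":0.2,"tx":0.0015,"ty":-0.0285,"tz":0.113,"ax":0,"ay":0.004,"az":0},{"jaw":0.2,"tx":0.0015,"ty":-0.0285,"tz":0.117,"ax":0,"ay":0.004,"az":0},{"jaw":0.2,"tx":0.0015,"ty":-0.0285,"tz":0.1195,"ax":0,"ay":0.004,"az":0},{"jaw":0.2,"tx":0.0015,"ty":-0.0285,"tz":0.1195,"ax":0,"ay":0.004,"az":0}]'

```text
time: 6.65
tool_pos: [0.484, 0.2068, 0.0401]
ee_rot: [-3.14, -0.002, 0.0]
wrist_force: [-0.4, -0.2, -2.1]
width: 0.0433
```

```bash
python3 go.py .4835 .2067 .038 0
```

```text
t 6.65 pos [0.484  0.2068 0.0401] rot [-3.1405e+00 -1.6000e-03  3.0000e-04] q6 1.87 w 0.0433 F [-0.4  -0.25 -2.05]
t* [-0.0005  0.0001  0.0021] a* [-0.0011 -0.0016  0.0003]
```

>>> step_arm --steps '[{"jaw":0.2,"tx":0,"ty":0,"tz":0.001,"ax":-0.001,"ay":-0.0016,"az":0},{"jaw":0.2,"tx":0,"ty":0,"tz":0.002,"ax":-0.001,"ay":-0.0016,"az":0},{"jaw":0.2,"tx":0,"ty":0,"tz":0.003,"ax":-0.001,"ay":-0.0016,"az":0},{"jaw":0.2,"tx":0,"ty":0,"tz":0.003,"ax":-0.001,"ay":-0.0016,"az":0}]'

```text
time: 7.05
tool_pos: [0.4847, 0.207, 0.038]
ee_rot: [-3.141, -0.002, 0.0]
wrist_force: [1.2, -0.1, 0.4]
width: 0.0433
```

>>> step_arm --steps '[{"jaw":0.55,"tx":0,"ty":0,"tz":0,"ax":0,"ay":0,"az":0},{"jaw":0.7,"tx":0,"ty":0,"tz":0,"ax":0,"ay":0,"az":0},{"jaw":1,"tx":0,"ty":0,"tz":0,"ax":0,"ay":0,"az":0},{"jaw":1,"tx":0,"ty":0,"tz":0,"ax":0,"ay":0,"az":0},{"jaw":1,"tx":0,"ty":0,"tz":-0.03,"ax":0,"ay":0,"az":0},{"jaw":1,"tx":0,"ty":0,"tz":-0.07,"ax":0,"ay":0,"az":0},{"jaw":1,"tx":0,"ty":0,"tz":-0.11,"ax":0,"ay":0,"az":0},{"jaw":1,"tx":0,"ty":0,"tz":-0.15,"ax":0,"ay":0,"az":0}]'

```text
time: 7.85
tool_pos: [0.4841, 0.2068, 0.1894]
ee_rot: [-3.141, -0.001, 0.0]
wrist_force: [0.4, -0.6, 0.9]
width: 0.0937
```

>>> step_arm --steps '[{"jaw":1,"tx":0.018,"ty":0.05,"tz":0,"ax":0,"ay":0,"az":0},{"jaw":1,"tx":0.036,"ty":0.1,"tz":0,"ax":0,"ay":0,"az":0},{"jaw":1,"tx":0.054,"ty":0.15,"tz":0,"ax":0,"ay":0,"az":0},{"jaw":1,"tx":0.072,"ty":0.2,"tz":0,"ax":0,"ay":0,"az":0}]'

```text
time: 8.25
tool_pos: [0.5522, 0.017, 0.1897]
ee_rot: [-3.141, -0.002, 0.001]
wrist_force: [0.7, 0.3, -1.1]
width: 0.0941
```

```bash
cat > look.py <<'E'
import sys
from h import *
for n in("top","scene"):
    p,d=snapshot(n);save(n+"1.png",p);W=cloud(n,d)
    for q in sys.argv[1:]:
        for r in silhouettes(n,q)[:2]:
            w=W[r["pixels"]];w=w[~np.isnan(w[:,0])]
            if len(w)==0: continue
            zt=np.percentile(w[:,2],95); t=w[w[:,2]>zt-.006]
            print(n,q,round(r["confidence"],2),np.round(r["rect"]),"ztop",zt.round(4),"mid",((t.max(0)+t.min(0))/2).round(4)[:2],"size",np.ptp(t,0).round(3)[:2])
E
python3 look.py base plug tray
python3 - <<'E'
import cv2
c=cv2.imread("pics/scene1.png");cv2.imwrite("pics/e.png",cv2.resize(c[140:300,220:500],None,fx=2.8,fy=2.8,interpolation=cv2.INTER_CUBIC))
E
```

```text
top base 0.85 [333. 200. 380. 251.] ztop 0.0429 mid [ 0.4694 -0.2048] size [0.125 0.125]
top plug 0.3 [314. 187. 329. 207.] ztop 0.0257 mid [ 0.5545 -0.1033] size [0.048 0.046]
top tray 0.93 [183. 196. 234. 248.] ztop 0.024 mid [0.4823 0.1669] size [0.127 0.205]
scene base 0.62 [273. 169. 320. 205.] ztop 0.0414 mid [ 0.4742 -0.2019] size [0.122 0.123]
scene plug 0.59 [428. 228. 458. 255.] ztop 0.0606 mid [0.4841 0.2071] size [0.027 0.026]
scene tray 0.92 [410. 225. 480. 277.] ztop 0.0222 mid [0.4851 0.2076] size [0.131 0.127]
scene tray 0.38 [408. 283. 439. 310.] ztop 0.0289 mid [0.6532 0.217 ] size [0.054 0.054]
```

View pics/e.png

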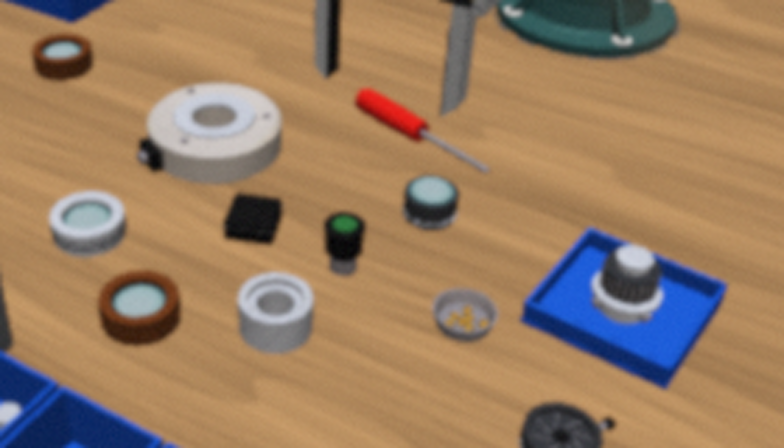

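```bash
python3 go.py .645 -.215 .018 0
```

```text
t 8.65 pos [0.5515 0.0201 0.1895] rot [-3.1408e+00 -1.4000e-03  2.5000e-03] q6 1.5 w 0.0941 F [-0.21 -0.08 -0.31]
t* [0.0927 0.2355 0.1714] a* [-0.0008 -0.0014  0.0025]
```

>>> step_arm --steps '[{"jaw":1,"tx":0.018,"ty":0.045,"tz":0,"ax":0,"ay":0,"az":0.0025},{"jaw":1,"tx":0.037,"ty":0.09,"tz":0,"ax":0,"ay":0,"az":0.0025},{"jaw":1,"tx":0.055,"ty":0.138,"tz":0,"ax":0,"ay":0,"az":0.0025},{"jaw":1,"tx":0.074,"ty":0.186,"tz":0,"ax":0,"ay":0,"az":0.0025},{"jaw":1,"tx":0.0927,"ty":0.2355,"tz":0.02,"ax":0,"ay":0,"az":0.0025},{"jaw":1,"tx":0.0927,"ty":0.2355,"tz":0.05,"ax":0,"ay":0,"az":0.0025},{"jaw":1,"tx":0.0927,"ty":0.2355,"tz":0.09,"ax":0,"ay":0,"az":0.0025},{"jaw":1,"tx":0.0927,"ty":0.2355,"tz":0.11,"ax":0,"ay":0,"az":0.0025}]'

```text
time: 9.45
tool_pos: [0.6434, -0.2133, 0.0747]
ee_rot: [-3.138, 0.005, 0.001]
wrist_force: [-0.5, 0.5, -0.9]
width: 0.0934
```

```bash
python3 - <<'E'
from h import *
p,d=snapshot("scene");save("f0.png",p)
c=cv2.imread("pics/f0.png");cv2.imwrite("pics/f.png",cv2.resize(c[110:290,200:350],None,fx=3.3,fy=3.3,interpolation=cv2.INTER_CUBIC))
E
python3 go.py .645 -.215 .018 0
```

```text
t 9.5 pos [ 0.6418 -0.2123  0.0716] rot [-3.1359e+00  9.4000e-03  1.6000e-03] q6 1.17 w 0.0939 F [-1.06  0.55 -2.42]
t* [0.0037 0.003  0.0535] a* [-0.0057  0.0094  0.0016]
```

View pics/f.png

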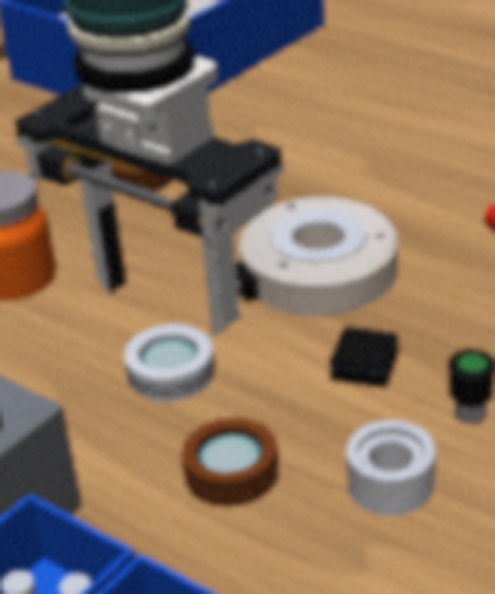

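>>> step_arm --steps '[{"jaw":1,"tx":0.0037,"ty":0.003,"tz":0,"ax":-0.005,"ay":0.009,"az":0},{"jaw":1,"tx":0.0032,"ty":0.003,"tz":0.02,"ax":-0.005,"ay":0.009,"az":0},{"jaw":1,"tx":0.0032,"ty":0.003,"tz":0.04,"ax":-0.005,"ay":0.009,"az":0},{"jaw":1,"tx":0.0032,"ty":0.003,"tz":0.0535,"ax":-0.005,"ay":0.009,"az":0},{"jaw":0.7,"tx":0.0032,"ty":0.003,"tz":0.0535,"ax":-0.005,"ay":0.009,"az":0},{"jaw":0.7,"tx":0.0032,"ty":0.003,"tz":0.0535,"ax":-0.005,"ay":0.009,"az":0},{"jaw":0.7,"tx":0.0032,"ty":0.003,"tz":0.0535,"ax":-0.005,"ay":0.009,"az":0},{"jaw":0.7,"tx":0.0032,"ty":0.003,"tz":0.0535,"ax":-0.005,"ay":0.009,"az":0}]'

```text
time: 10.3
tool_pos: [0.6455, -0.2153, 0.0197]
ee_rot: [3.141, -0.002, 0.002]
wrist_force: [-0.2, -0.5, 0.3]
width: 0.0667
```

>>> step_arm --steps '[{"jaw":0.4,"tx":0,"ty":0,"tz":0,"ax":0,"ay":0,"az":0},{"jaw":0.4,"tx":0,"ty":0,"tz":0,"ax":0,"ay":0,"az":0},{"jaw":0.4,"tx":0,"ty":0,"tz":0,"ax":0,"ay":0,"az":0},{"jaw":0.4,"tx":0,"ty":0,"tz":0,"ax":0,"ay":0,"az":0}]'

```text
time: 10.7
tool_pos: [0.6456, -0.2154, 0.02]
ee_rot: [3.141, -0.003, 0.002]
wrist_force: [-0.1, 0.6, 0.6]
width: 0.0635
```

```bash
python3 go.py .645 -.215 .15 0
```

```text
t 10.7 pos [ 0.6456 -0.2154  0.02  ] rot [ 3.141e+00 -2.500e-03  1.600e-03] q6 1.16 w 0.0635 F [-0.08  0.62  0.58]
t* [-0.0002 -0.0003 -0.13  ] a* [ 0.0006 -0.0025  0.0016]
```

>>> step_arm --steps '[{"jaw":0.4,"tx":0,"ty":0,"tz":-0.03,"ax":0,"ay":-0.0025,"az":0},{"jaw":0.4,"tx":0,"ty":0,"tz":-0.07,"ax":0,"ay":-0.0025,"az":0},{"jaw":0.4,"tx":-0.02,"ty":-0.0013,"tz":-0.1,"ax":0,"ay":-0.0025,"az":0},{"jaw":0.4,"tx":-0.06,"ty":-0.004,"tz":-0.1,"ax":0,"ay":-0.0025,"az":0},{"jaw":0.4,"tx":-0.1,"ty":-0.007,"tz":-0.1,"ax":0,"ay":-0.0025,"az":0},{"jaw":0.4,"tx":-0.14,"ty":-0.01,"tz":-0.1,"ax":0,"ay":-0.0025,"az":0},{"jaw":0.4,"tx":-0.1735,"ty":-0.0115,"tz":-0.1,"ax":0,"ay":-0.0025,"az":0},{"jaw":0.4,"tx":-0.1735,"ty":-0.0115,"tz":-0.1,"ax":0,"ay":-0.0025,"az":0}]'

```text
time: 11.5
tool_pos: [0.4677, -0.2032, 0.1186]
ee_rot: [-3.141, 0.004, -0.0]
wrist_force: [-0.1, -0.1, -1.9]
width: 0.0635
```

```bash
python3 go.py .472 -.204 .06 0
python3 - <<'E'
from h import *
p,d=snapshot("scene");W=cloud("scene",d);save("g0.png",p)
K,o,Rm=cam("scene")
def proj(x): c=(np.array(x)-o)@Rm; return (K@c)[:2]/c[2]
for q in ["collector"]:
    for r in silhouettes("scene",q)[:1]:
        w=W[r["pixels"]];w=w[~np.isnan(w[:,0])];zt=np.percentile(w[:,2],95); t=w[w[:,2]>zt-.006]
        print(q,r["rect"],zt,((t.max(0)+t.min(0))/2).round(4),np.ptp(t,0).round(3))
c=cv2.imread("pics/g0.png");cv2.imwrite("pics/g.png",cv2.resize(c[100:220,230:380],None,fx=4,fy=4,interpolation=cv2.INTER_CUBIC))
E
```

```text
t 11.5 pos [ 0.4677 -0.2032  0.1186] rot [-3.141   0.0036 -0.    ] q6 1.05 w 0.0635 F [-0.09 -0.13 -1.87]
t* [0.0045 0.0008 0.0586] a* [-0.0006  0.0036 -0.    ]
collector [257.8, 237.8, 285.7, 262.2] 0.03148564337541127 [ 0.7058 -0.109   0.0294] [0.062 0.062 0.008]
```

View pics/g.png

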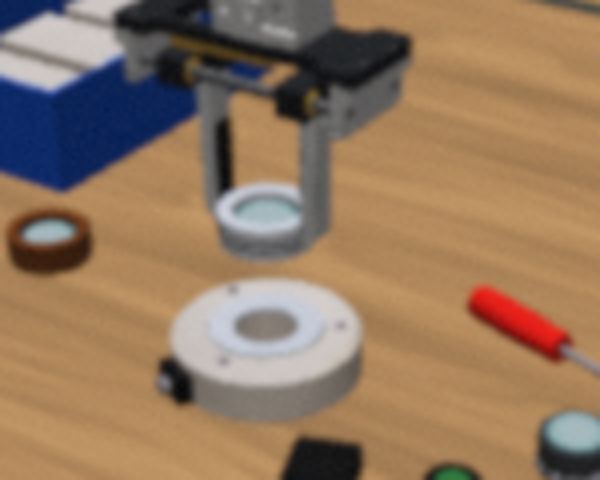

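>>> step_arm --steps '[{"jaw":0.4,"tx":0.004,"ty":0.0008,"tz":0.005,"ax":0,"ay":0.003,"az":0},{"jaw":0.4,"tx":0.004,"ty":0.0008,"tz":0.02,"ax":0,"ay":0.003,"az":0},{"jaw":0.4,"tx":0.004,"ty":0.0008,"tz":0.035,"ax":0,"ay":0.003,"az":0},{"jaw":0.4,"tx":0.004,"ty":0.0008,"tz":0.048,"ax":0,"ay":0.003,"az":0},{"jaw":0.4,"tx":0.004,"ty":0.0008,"tz":0.055,"ax":0,"ay":0.003,"az":0},{"jaw":0.4,"tx":0.004,"ty":0.0008,"tz":0.058,"ax":0,"ay":0.003,"az":0},{"jaw":0.4,"tx":0.004,"ty":0.0008,"tz":0.061,"ax":0,"ay":0.003,"az":0},{"jaw":0.4,"tx":0.004,"ty":0.0008,"tz":0.062,"ax":0,"ay":0.003,"az":0}]'

```text
time: 12.4
tool_pos: [0.4761, -0.2051, 0.0589]
ee_rot: [3.141, -0.005, 0.001]
wrist_force: [-2.8, 1.9, 5.4]
width: 0.0631
```

```bash
python3 go.py .472 -.204 .054 0
```

```text
t 12.4 pos [ 0.4761 -0.2051  0.0589] rot [ 3.1405e+00 -4.6000e-03  1.1000e-03] q6 1.05 w 0.0631 F [-2.82  1.88  5.39]
t* [-0.0041 -0.0011  0.0049] a* [ 0.0011 -0.0046  0.0011]
```

>>> step_arm --steps '[{"jaw":0.4,"tx":-0.002,"ty":-0.001,"tz":-0.001,"ax":0.001,"ay":-0.0046,"az":0},{"jaw":0.4,"tx":-0.0045,"ty":-0.001,"tz":-0.001,"ax":0.001,"ay":-0.0046,"az":0},{"jaw":0.4,"tx":-0.0045,"ty":-0.001,"tz":0.001,"ax":0.001,"ay":-0.0046,"az":0},{"jaw":0.4,"tx":-0.0045,"ty":-0.001,"tz":0.003,"ax":0.001,"ay":-0.0046,"az":0},{"jaw":0.4,"tx":-0.0045,"ty":-0.001,"tz":0.004,"ax":0.001,"ay":-0.0046,"az":0}]'

```text
time: 12.9
tool_pos: [0.4713, -0.204, 0.0544]
ee_rot: [-3.141, 0.001, 0.001]
wrist_force: [-0.7, -0.0, -1.4]
width: 0.0634
```

```bash
python3 go.py .472 -.204 .054 0
```

```text
t 12.9 pos [ 0.4713 -0.204   0.0544] rot [-3.1413e+00  6.0000e-04  1.0000e-03] q6 1.05 w 0.0634 F [-0.67 -0.   -1.45]
t* [0.0007 0.     0.0004] a* [-0.0003  0.0006  0.001 ]
```

>>> step_arm --steps '[{"jaw":0.4,"tx":0,"ty":0,"tz":0.001,"ax":0,"ay":0,"az":0},{"jaw":0.4,"tx":0,"ty":0,"tz":0.002,"ax":0,"ay":0,"az":0},{"jaw":0.4,"tx":0,"ty":0,"tz":0.002,"ax":0,"ay":0,"az":0}]'

```text
time: 13.2
tool_pos: [0.4713, -0.204, 0.0539]
ee_rot: [-3.141, 0.0, 0.001]
wrist_force: [-3.0, 0.9, 6.2]
width: 0.0632
```

>>> step_arm --steps '[{"jaw":0.75,"tx":0,"ty":0,"tz":0,"ax":0,"ay":0,"az":0},{"jaw":0.85,"tx":0,"ty":0,"tz":0,"ax":0,"ay":0,"az":0},{"jaw":1,"tx":0,"ty":0,"tz":0,"ax":0,"ay":0,"az":0},{"jaw":1,"tx":0,"ty":0,"tz":-0.03,"ax":0,"ay":0,"az":0},{"jaw":1,"tx":0,"ty":0,"tz":-0.07,"ax":0,"ay":0,"az":0},{"jaw":1,"tx":0,"ty":0,"tz":-0.11,"ax":0,"ay":0,"az":0},{"jaw":1,"tx":0.02,"ty":-0.02,"tz":-0.14,"ax":0,"ay":0,"az":0},{"jaw":1,"tx":0.05,"ty":-0.05,"tz":-0.14,"ax":0,"ay":0,"az":0}]'

```text
time: 14.0
tool_pos: [0.5239, -0.156, 0.2004]
ee_rot: [3.137, -0.01, -0.003]
wrist_force: [1.5, -0.0, -0.3]
width: 0.0937
```

>>> step_arm --steps '[{"jaw":1,"tx":0.03,"ty":-0.035,"tz":0,"ax":0,"ay":0,"az":0},{"jaw":1,"tx":0.06,"ty":-0.07,"tz":0,"ax":0,"ay":0,"az":0},{"jaw":1,"tx":0.085,"ty":-0.105,"tz":0,"ax":0,"ay":0,"az":0},{"jaw":1,"tx":0.09,"ty":-0.14,"tz":0,"ax":0,"ay":0,"az":0}]'

```text
time: 14.4
tool_pos: [0.6161, -0.0146, 0.1993]
ee_rot: [3.137, -0.01, -0.002]
wrist_force: [0.3, -0.4, 0.3]
width: 0.0943
```

```bash
python3 look.py collector spacer;python3 go.py .6575 -.0145 .02 0
python3 - <<'E'
import cv2
c=cv2.imread("pics/scene1.png");cv2.imwrite("pics/i.png",cv2.resize(c[140:260,230:350],None,fx=4,fy=4,interpolation=cv2.INTER_CUBIC))
E
```

```text
top collector 0.97 [345. 209. 374. 236.] ztop 0.0673 mid [ 0.4716 -0.2032] size [0.061 0.061]
top collector 0.9 [432. 226. 457. 248.] ztop 0.0332 mid [ 0.4376 -0.433 ] size [0.063 0.063]
scene collector 0.84 [283. 167. 311. 188.] ztop 0.0656 mid [ 0.4747 -0.2022] size [0.062 0.06 ]
scene collector 0.72 [236. 155. 253. 165.] ztop 0.0318 mid [ 0.4404 -0.4322] size [0.063 0.063]
scene spacer 0.87 [303. 236. 333. 268.] ztop 0.0414 mid [ 0.6571 -0.0141] size [0.058 0.057]
t 14.7 pos [ 0.614  -0.0173  0.2004] rot [ 3.1359 -0.0099 -0.0039] q6 1.46 w 0.0936 F [-0.29 -0.1  -0.81]
t* [ 0.0417 -0.004   0.1808] a* [ 0.0057 -0.0099 -0.004 ]
```

View pics/i.png

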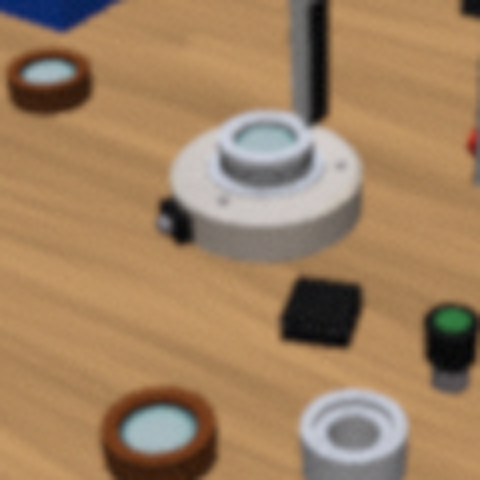

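>>> step_arm --steps '[{"jaw":1,"tx":0.041,"ty":-0.004,"tz":0.01,"ax":0.005,"ay":-0.0095,"az":-0.004},{"jaw":1,"tx":0.041,"ty":-0.004,"tz":0.05,"ax":0.005,"ay":-0.0095,"az":-0.004},{"jaw":1,"tx":0.041,"ty":-0.004,"tz":0.09,"ax":0.005,"ay":-0.0095,"az":-0.004},{"jaw":1,"tx":0.041,"ty":-0.004,"tz":0.11,"ax":0.005,"ay":-0.0095,"az":-0.004},{"jaw":1,"tx":0.041,"ty":-0.004,"tz":0.115,"ax":0.005,"ay":-0.0095,"az":-0.004},{"jaw":1,"tx":0.041,"ty":-0.004,"tz":0.115,"ax":0.005,"ay":-0.0095,"az":-0.004}]'

```text
time: 15.3
tool_pos: [0.6557, -0.0154, 0.0853]
ee_rot: [3.141, 0.001, -0.002]
wrist_force: [-0.3, 0.8, 0.2]
width: 0.0937
```

```bash
python3 go.py .6565 -.014 .0215 0
```

```text
t 15.3 pos [ 0.6557 -0.0154  0.0853] rot [ 3.1408e+00  9.0000e-04 -1.8000e-03] q6 1.46 w 0.0937 F [-0.34  0.76  0.24]
t* [ 0.0009 -0.0015  0.0638] a* [ 0.0008  0.0009 -0.0018]
```

>>> step_arm --steps '[{"jaw":1,"tx":0.001,"ty":-0.0015,"tz":0.03,"ax":0,"ay":0,"az":0},{"jaw":1,"tx":0.001,"ty":-0.0015,"tz":0.055,"ax":0,"ay":0,"az":0},{"jaw":0.65,"tx":0.001,"ty":-0.0015,"tz":0.0635,"ax":0,"ay":0,"az":0},{"jaw":0.65,"tx":0.001,"ty":-0.0015,"tz":0.0635,"ax":0,"ay":0,"az":0},{"jaw":0.65,"tx":0.001,"ty":-0.0015,"tz":0.0635,"ax":0,"ay":0,"az":0},{"jaw":0.65,"tx":0.001,"ty":-0.0015,"tz":0.0635,"ax":0,"ay":0,"az":0},{"jaw":0.65,"tx":0.001,"ty":-0.0015,"tz":0.0635,"ax":0,"ay":0,"az":0},{"jaw":0.65,"tx":0.001,"ty":-0.0015,"tz":0.0635,"ax":0,"ay":0,"az":0}]'

```text
time: 16.1
tool_pos: [0.6572, -0.014, 0.023]
ee_rot: [3.141, -0.001, -0.002]
wrist_force: [-0.3, 0.5, -0.2]
width: 0.0612
```

>>> step_arm --steps '[{"jaw":0.3,"tx":0,"ty":0,"tz":0,"ax":0,"ay":0,"az":0},{"jaw":0.3,"tx":0,"ty":0,"tz":0,"ax":0,"ay":0,"az":0},{"jaw":0.3,"tx":0,"ty":0,"tz":0,"ax":0,"ay":0,"az":0},{"jaw":0.3,"tx":0,"ty":0,"tz":0,"ax":0,"ay":0,"az":0}]'

```text
time: 16.5
tool_pos: [0.6573, -0.014, 0.023]
ee_rot: [3.141, -0.001, -0.002]
wrist_force: [-0.2, 0.1, -0.1]
width: 0.0575
```

```bash
python3 go.py .473 -.204 .15 0
```

```text
t 16.5 pos [ 0.6573 -0.014   0.023 ] rot [ 3.1407e+00 -1.0000e-03 -1.6000e-03] q6 1.47 w 0.0575 F [-0.17  0.05 -0.07]
t* [-0.1838  0.1905 -0.127 ] a* [ 0.0009 -0.001  -0.0016]
```

>>> step_arm --steps '[{"jaw":0.3,"tx":0,"ty":0,"tz":-0.04,"ax":0,"ay":0,"az":0},{"jaw":0.3,"tx":0,"ty":0,"tz":-0.08,"ax":0,"ay":0,"az":0},{"jaw":0.3,"tx":-0.02,"ty":0.02,"tz":-0.12,"ax":0,"ay":0,"az":0},{"jaw":0.3,"tx":-0.05,"ty":0.052,"tz":-0.127,"ax":0,"ay":0,"az":0},{"jaw":0.3,"tx":-0.085,"ty":0.088,"tz":-0.127,"ax":0,"ay":0,"az":0},{"jaw":0.3,"tx":-0.12,"ty":0.124,"tz":-0.127,"ax":0,"ay":0,"az":0},{"jaw":0.3,"tx":-0.155,"ty":0.16,"tz":-0.127,"ax":0,"ay":0,"az":0},{"jaw":0.3,"tx":-0.1835,"ty":0.19,"tz":-0.127,"ax":0,"ay":0,"az":0}]'

```text
time: 17.3
tool_pos: [0.4712, -0.2048, 0.1499]
ee_rot: [3.14, -0.0, -0.002]
wrist_force: [0.1, -0.9, -0.9]
width: 0.0572
```

>>> step_arm --steps '[{"jaw":0.3,"tx":0,"ty":0,"tz":0,"ax":0,"ay":0,"az":0},{"jaw":0.3,"tx":0,"ty":0,"tz":0,"ax":0,"ay":0,"az":0},{"jaw":0.3,"tx":0,"ty":0,"tz":0,"ax":0,"ay":0,"az":0}]'

```text
time: 17.6
tool_pos: [0.4718, -0.2042, 0.1498]
ee_rot: [3.141, -0.001, -0.001]
wrist_force: [0.5, 1.3, 0.2]
width: 0.0576
```

```bash
python3 go.py .4735 -.204 .09 0
```

```text
t 17.6 pos [ 0.4718 -0.2042  0.1498] rot [ 3.1409e+00 -9.0000e-04 -1.5000e-03] q6 1.05 w 0.0576 F [0.47 1.32 0.18]
t* [ 0.0016 -0.0002  0.0598] a* [ 0.0007 -0.0009 -0.0015]
```

>>> step_arm --steps '[{"jaw":0.3,"tx":0.0015,"ty":0,"tz":0.015,"ax":0,"ay":-0.001,"az":0},{"jaw":0.3,"tx":0.0015,"ty":0,"tz":0.03,"ax":0,"ay":-0.001,"az":0},{"jaw":0.3,"tx":0.0015,"ty":0,"tz":0.045,"ax":0,"ay":-0.001,"az":0},{"jaw":0.3,"tx":0.0015,"ty":0,"tz":0.055,"ax":0,"ay":-0.001,"az":0},{"jaw":0.3,"tx":0.0015,"ty":0,"tz":0.059,"ax":0,"ay":-0.001,"az":0},{"jaw":0.3,"tx":0.0015,"ty":0,"tz":0.062,"ax":0,"ay":-0.001,"az":0},{"jaw":0.3,"tx":0.0015,"ty":0,"tz":0.065,"ax":0,"ay":-0.001,"az":0},{"jaw":0.3,"tx":0.0015,"ty":0,"tz":0.067,"ax":0,"ay":-0.001,"az":0}]'

```text
time: 18.4
tool_pos: [0.4738, -0.2044, 0.0831]
ee_rot: [3.14, -0.001, -0.001]
wrist_force: [-0.6, 0.6, -1.5]
width: 0.0575
```

```bash
python3 go.py .4735 -.204 .081 0
```

```text
t 18.4 pos [ 0.4738 -0.2044  0.0831] rot [ 3.1404e+00 -9.0000e-04 -1.4000e-03] q6 1.06 w 0.0575 F [-0.55  0.59 -1.45]
t* [-0.0003 -0.0004  0.0021] a* [ 0.0012 -0.0009 -0.0014]
```

>>> step_arm --steps '[{"jaw":0.3,"tx":0,"ty":-0.0003,"tz":0.001,"ax":0.001,"ay":-0.001,"az":0},{"jaw":0.3,"tx":0,"ty":-0.0003,"tz":0.002,"ax":0.001,"ay":-0.001,"az":0},{"jaw":0.3,"tx":0,"ty":-0.0003,"tz":0.003,"ax":0.001,"ay":-0.001,"az":0},{"jaw":0.3,"tx":0,"ty":-0.0003,"tz":0.0035,"ax":0.001,"ay":-0.001,"az":0}]'

```text
time: 18.8
tool_pos: [0.4741, -0.2043, 0.081]
ee_rot: [3.141, -0.001, -0.001]
wrist_force: [-2.8, 0.4, 6.2]
width: 0.0569
```

>>> step_arm --steps '[{"jaw":0.7,"tx":0,"ty":0,"tz":0,"ax":0,"ay":0,"az":0},{"jaw":0.8,"tx":0,"ty":0,"tz":0,"ax":0,"ay":0,"az":0},{"jaw":1,"tx":0,"ty":0,"tz":0,"ax":0,"ay":0,"az":0},{"jaw":1,"tx":0,"ty":0,"tz":-0.03,"ax":0,"ay":0,"az":0},{"jaw":1,"tx":0,"ty":0,"tz":-0.07,"ax":0,"ay":0,"az":0},{"jaw":1,"tx":0,"ty":0,"tz":-0.11,"ax":0,"ay":0,"az":0},{"jaw":1,"tx":-0.01,"ty":-0.03,"tz":-0.14,"ax":0,"ay":0,"az":-0.1},{"jaw":1,"tx":-0.01,"ty":-0.08,"tz":-0.14,"ax":0,"ay":0,"az":-0.24}]'

```text
time: 19.6
tool_pos: [0.466, -0.1262, 0.2263]
ee_rot: [3.134, -0.009, 0.239]
wrist_force: [2.4, 0.3, 0.0]
width: 0.0941
```

>>> step_arm --steps '[{"jaw":1,"tx":0,"ty":-0.045,"tz":0,"ax":0,"ay":0,"az":-0.14},{"jaw":1,"tx":0,"ty":-0.09,"tz":0,"ax":0,"ay":0,"az":-0.28},{"jaw":1,"tx":0,"ty":-0.135,"tz":0,"ax":0,"ay":0,"az":-0.42},{"jaw":1,"tx":0,"ty":-0.18,"tz":0,"ax":0,"ay":0,"az":-0.56},{"jaw":1,"tx":0,"ty":-0.18,"tz":0,"ax":0,"ay":0,"az":-0.7},{"jaw":1,"tx":0,"ty":-0.18,"tz":0,"ax":0,"ay":0,"az":-0.84},{"jaw":1,"tx":0,"ty":-0.18,"tz":0,"ax":0,"ay":0,"az":-0.98},{"jaw":1,"tx":0,"ty":-0.18,"tz":0,"ax":0,"ay":0,"az":-1.12}]'

```text
time: 20.4
tool_pos: [0.4233, 0.049, 0.2248]
ee_rot: [3.131, 0.003, 1.365]
wrist_force: [0.2, -0.4, 0.2]
width: 0.0941
```

```bash
python3 look.py spacer iris toplens collector; python3 go.py .651 .217 .18 2.57
python3 - <<'E'
import cv2,numpy as np
t=cv2.imread("pics/top1.png");s=cv2.imread("pics/scene1.png")
a=cv2.resize(t[145:190,180:225],None,fx=8.8,fy=8.8,interpolation=cv2.INTER_CUBIC);b=cv2.resize(s[140:240,250:350],None,fx=3.96,fy=3.96,interpolation=cv2.INTER_CUBIC)
cv2.imwrite("pics/j.png",np.hstack([a,b]))
E
```

```text
top spacer 0.64 [347. 214. 373. 235.] ztop 0.1008 mid [ 0.4731 -0.2045] size [0.057 0.055]
top iris 0.89 [193. 156. 211. 174.] ztop 0.0298 mid [0.6474 0.2174] size [0.061 0.053]
top iris 0.43 [353. 216. 366. 237.] ztop 0.0666 mid [ 0.4624 -0.2074] size [0.043 0.022]
top toplens 0.76 [266. 222. 287. 241.] ztop 0.0421 mid [0.458  0.0208] size [0.035 0.035]
top collector 0.94 [310. 131. 333. 152.] ztop 0.0327 mid [ 0.7046 -0.1104] size [0.064 0.059]
top collector 0.74 [347. 216. 365. 236.] ztop 0.0681 mid [ 0.4624 -0.1941] size [0.043 0.043]
scene spacer 0.7 [299. 210. 321. 226.] ztop 0.0237 mid [ 0.556  -0.1028] size [0.054 0.053]
scene iris 0.89 [406. 284. 437. 312.] ztop 0.0287 mid [0.6541 0.2181] size [0.053 0.05 ]
scene toplens 0.54 [367. 202. 384. 220.] ztop 0.0404 mid [0.461  0.0228] size [0.033 0.034]
scene toplens 0.35 [409. 283. 440. 311.] ztop 0.0287 mid [0.6522 0.2171] size [0.057 0.053]
scene collector 0.71 [282. 175. 309. 187.] ztop 0.0649 mid [ 0.4817 -0.197 ] size [0.044 0.05 ]
scene collector 0.71 [258. 238. 284. 262.] ztop 0.0316 mid [ 0.7072 -0.1099] size [0.062 0.064]
t 20.9 pos [0.4234 0.0487 0.225 ] rot [3.1305e+00 3.1000e-03 1.3577e+00] q6 0.2 w 0.0939 F [-0.76  0.01 -0.26]
t* [0.2128 0.1863 0.0464] a* [ 0.0078  0.0094 -1.2123]
```

View pics/j.png

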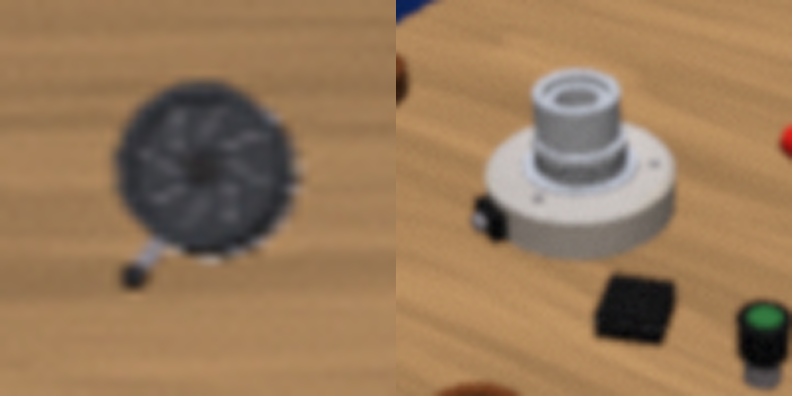

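```bash
python3 - <<'E'
from h import *
K,o,Rm=cam("top")
def w(u,v,z):
    r=Rm@np.linalg.inv(K)@[u,v,1]; return o+r*(z-o[2])/r[2]
f=lambda x,y,z:w(180+x/8.8-.5,145+y/8.8-.5,z)
c=f(203,168,.0305);b=f(134,275,.0195);print(c,b,np.hypot(*(b-c)[:2]),np.arctan2(*(b-c)[1::-1]))
E
python3 go.py .651 .2172 .18 2.57
```

```text
[0.65015942 0.21651689 0.0305    ] [0.61871823 0.24061391 0.0195    ] 0.03961331355343071 2.487668201531484
t 20.9 pos [0.4234 0.0487 0.225 ] rot [3.1305e+00 3.1000e-03 1.3577e+00] q6 0.2 w 0.0939 F [-0.76  0.01 -0.26]
t* [0.213  0.1863 0.0464] a* [ 0.0078  0.0094 -1.2123]
```

>>> step_arm --steps '[{"jaw":1,"tx":0.028,"ty":0.024,"tz":0.0,"ax":0,"ay":0,"az":-0.14},{"jaw":1,"tx":0.056,"ty":0.048,"tz":0.0,"ax":0,"ay":0,"az":-0.28},{"jaw":1,"tx":0.084,"ty":0.072,"tz":0.0,"ax":0,"ay":0,"az":-0.42},{"jaw":1,"tx":0.112,"ty":0.096,"tz":0.0,"ax":0,"ay":0,"az":-0.56},{"jaw":1,"tx":0.14,"ty":0.12,"tz":0.01,"ax":0,"ay":0,"az":-0.7},{"jaw":1,"tx":0.168,"ty":0.146,"tz":0.03,"ax":0,"ay":0,"az":-0.84},{"jaw":1,"tx":0.196,"ty":0.172,"tz":0.05,"ax":0,"ay":0,"az":-0.98},{"jaw":1,"tx":0.213,"ty":0.1863,"tz":0.07,"ax":0,"ay":0,"az":-1.12}]'

```text
time: 21.7
tool_pos: [0.653, 0.2185, 0.1545]
ee_rot: [3.14, 0.011, 2.484]
wrist_force: [-0.8, -0.6, -0.1]
width: 0.0941
```

>>> step_arm --steps '[{"jaw":1,"tx":0,"ty":0,"tz":0.02,"ax":0,"ay":0,"az":0},{"jaw":1,"tx":0,"ty":0,"tz":0.04,"ax":0,"ay":0,"az":0},{"jaw":1,"tx":0,"ty":0,"tz":0.04,"ax":0,"ay":0,"az":0},{"jaw":1,"tx":0,"ty":0,"tz":0.04,"ax":0,"ay":0,"az":0}]'

```text
time: 22.1
tool_pos: [0.6533, 0.2182, 0.1142]
ee_rot: [3.14, 0.01, 2.483]
wrist_force: [-0.6, 0.3, 0.8]
width: 0.0942
```

```bash
python3 go.py .651 .217 .018 2.49
python3 - <<'E'
from h import *
p,d=snapshot("scene");save("k0.png",p)
c=cv2.imread("pics/k0.png");cv2.imwrite("pics/k.png",cv2.resize(c[180:340,350:510],None,fx=3.5,fy=3.5,interpolation=cv2.INTER_CUBIC))
E
```

```text
t 22.1 pos [0.6533 0.2182 0.1142] rot [3.1404 0.0104 2.4832] q6 -0.67 w 0.0942 F [-0.56  0.33  0.79]
t* [ 0.0021 -0.0025  0.0962] a* [ 0.0012  0.0104 -0.0068]
```

View pics/k.png

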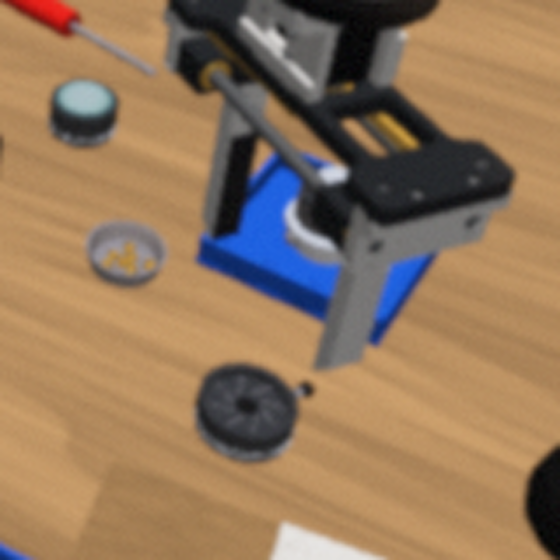

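>>> step_arm --steps '[{"jaw":1,"tx":0.002,"ty":-0.0025,"tz":0.02,"ax":0.001,"ay":0.01,"az":0},{"jaw":1,"tx":0.002,"ty":-0.0025,"tz":0.05,"ax":0.001,"ay":0.01,"az":0},{"jaw":1,"tx":0.001,"ty":-0.0025,"tz":0.08,"ax":0.001,"ay":0.01,"az":0},{"jaw":0.6,"tx":0.001,"ty":-0.0025,"tz":0.0955,"ax":0.001,"ay":0.01,"az":0},{"jaw":0.6,"tx":0.001,"ty":-0.0025,"tz":0.0955,"ax":0.001,"ay":0.01,"az":0},{"jaw":0.6,"tx":0.001,"ty":-0.0025,"tz":0.0955,"ax":0.001,"ay":0.01,"az":0},{"jaw":0.6,"tx":0.001,"ty":-0.0025,"tz":0.0955,"ax":0.001,"ay":0.01,"az":0},{"jaw":0.6,"tx":0.001,"ty":-0.0025,"tz":0.0955,"ax":0.001,"ay":0.01,"az":0}]'

```text
time: 22.95
tool_pos: [0.654, 0.2169, 0.0226]
ee_rot: [3.136, 0.004, 2.483]
wrist_force: [0.3, -0.3, 0.3]
width: 0.0584
```

```bash
python3 go.py .651 .217 .018 2.49
```

```text
t 22.95 pos [0.654  0.2169 0.0226] rot [3.1363 0.0045 2.4833] q6 -0.67 w 0.0584 F [ 0.33 -0.32  0.33]
t* [ 0.0025 -0.0018  0.0045] a* [ 0.0053  0.0045 -0.0067]
```

>>> step_arm --steps '[{"jaw":0.6,"tx":0.002,"ty":-0.001,"tz":0.0045,"ax":0.005,"ay":0.0045,"az":0},{"jaw":0.6,"tx":0.002,"ty":-0.001,"tz":0.0045,"ax":0.005,"ay":0.0045,"az":0},{"jaw":0.25,"tx":0.002,"ty":-0.001,"tz":0.0045,"ax":0.005,"ay":0.0045,"az":0},{"jaw":0.25,"tx":0.002,"ty":-0.001,"tz":0.0045,"ax":0.005,"ay":0.0045,"az":0},{"jaw":0.25,"tx":0.002,"ty":-0.001,"tz":0.0045,"ax":0.005,"ay":0.0045,"az":0},{"jaw":0.25,"tx":0.002,"ty":-0.001,"tz":0.0045,"ax":0.005,"ay":0.0045,"az":0}]'

```text
time: 23.55
tool_pos: [0.652, 0.2175, 0.0183]
ee_rot: [3.141, 0.0, 2.483]
wrist_force: [-0.5, 0.7, 1.7]
width: 0.0536
```

```bash
python3 go.py .473 -.204 .18 2.49
```

```text
t 23.55 pos [0.652  0.2175 0.0183] rot [3.1407 0.     2.4833] q6 -0.67 w 0.0536 F [-0.48  0.67  1.7 ]
t* [-0.1163 -0.4428 -0.1621] a* [ 0.0009  0.     -0.0067]
```

>>> step_arm --steps '[{"jaw":0.25,"tx":0,"ty":0,"tz":-0.03,"ax":0,"ay":0,"az":0},{"jaw":0.25,"tx":0,"ty":0,"tz":-0.07,"ax":0,"ay":0,"az":0},{"jaw":0.25,"tx":0,"ty":0,"tz":-0.11,"ax":0,"ay":0,"az":0},{"jaw":0.25,"tx":-0.008,"ty":-0.03,"tz":-0.14,"ax":0,"ay":0,"az":0},{"jaw":0.25,"tx":-0.019,"ty":-0.071,"tz":-0.162,"ax":0,"ay":0,"az":0},{"jaw":0.25,"tx":-0.03,"ty":-0.115,"tz":-0.162,"ax":0,"ay":0,"az":0},{"jaw":0.25,"tx":-0.042,"ty":-0.16,"tz":-0.162,"ax":0,"ay":0,"az":0},{"jaw":0.25,"tx":-0.054,"ty":-0.205,"tz":-0.162,"ax":0,"ay":0,"az":0}]'

```text
time: 24.35
tool_pos: [0.5681, 0.0207, 0.1799]
ee_rot: [3.141, 0.0, 2.484]
wrist_force: [0.2, -0.1, -0.2]
width: 0.0529
```

```bash
python3 go.py .473 -.2043 .18 2.49
```

```text
t 24.35 pos [0.5681 0.0207 0.1799] rot [3.1413e+00 1.0000e-04 2.4837e+00] q6 -0.98 w 0.0529 F [ 0.16 -0.1  -0.21]
t* [-6.230e-02 -2.361e-01 -1.000e-04] a* [ 0.0002  0.0001 -0.0063]
```

>>> step_arm --steps '[{"jaw":0.25,"tx":-0.012,"ty":-0.045,"tz":0,"ax":0,"ay":0,"az":0},{"jaw":0.25,"tx":-0.024,"ty":-0.09,"tz":0,"ax":0,"ay":0,"az":0},{"jaw":0.25,"tx":-0.036,"ty":-0.135,"tz":0,"ax":0,"ay":0,"az":0},{"jaw":0.25,"tx":-0.047,"ty":-0.18,"tz":0,"ax":0,"ay":0,"az":0},{"jaw":0.25,"tx":-0.057,"ty":-0.215,"tz":0,"ax":0,"ay":0,"az":0},{"jaw":0.25,"tx":-0.0623,"ty":-0.236,"tz":0,"ax":0,"ay":0,"az":0},{"jaw":0.25,"tx":-0.0623,"ty":-0.236,"tz":0,"ax":0,"ay":0,"az":0},{"jaw":0.25,"tx":-0.0623,"ty":-0.236,"tz":0,"ax":0,"ay":0,"az":0}]'

```text
time: 25.15
tool_pos: [0.4728, -0.2041, 0.1795]
ee_rot: [3.141, -0.001, 2.483]
wrist_force: [0.6, 0.3, -0.4]
width: 0.053
```

```bash
python3 go.py .473 -.2043 .12 2.4837
```

```text
t 25.15 pos [ 0.4728 -0.2041  0.1795] rot [ 3.1408e+00 -8.0000e-04  2.4826e+00] q6 -1.43 w 0.053 F [ 0.55  0.31 -0.45]
t* [-0.0003 -0.0001  0.0595] a* [ 0.0008 -0.0008 -0.0011]
```

Target depth: home TCP z = 0.1103.

>>> step_arm --steps '[{"jaw":0.25,"tx":0,"ty":0,"tz":0.015,"ax":0,"ay":0,"az":0},{"jaw":0.25,"tx":0,"ty":0,"tz":0.03,"ax":0,"ay":0,"az":0},{"jaw":0.25,"tx":0,"ty":0,"tz":0.045,"ax":0,"ay":0,"az":0},{"jaw":0.25,"tx":0,"ty":0,"tz":0.055,"ax":0,"ay":0,"az":0},{"jaw":0.25,"tx":0,"ty":0,"tz":0.059,"ax":0,"ay":0,"az":0},{"jaw":0.25,"tx":0,"ty":0,"tz":0.062,"ax":0,"ay":0,"az":0},{"jaw":0.25,"tx":0,"ty":0,"tz":0.065,"ax":0,"ay":0,"az":0},{"jaw":0.25,"tx":0,"ty":0,"tz":0.067,"ax":0,"ay":0,"az":0}]'

```text
time: 25.95
tool_pos: [0.4731, -0.2042, 0.1129]
ee_rot: [3.141, 0.0, 2.483]
wrist_force: [0.1, 0.3, -0.2]
width: 0.0531
```

```bash
python3 go.py .473 -.2043 .1103 2.4837
```

```text
t 25.95 pos [ 0.4731 -0.2042  0.1129] rot [3.1406e+00 2.0000e-04 2.4826e+00] q6 -1.43 w 0.0531 F [ 0.14  0.28 -0.16]
t* [ 0.     -0.0002  0.0026] a* [ 0.0009  0.0002 -0.0011]
```

>>> step_arm --steps '[{"jaw":0.25,"tx":0,"ty":0,"tz":0.001,"ax":0.001,"ay":0,"az":0},{"jaw":0.25,"tx":0,"ty":0,"tz":0.002,"ax":0.001,"ay":0,"az":0},{"jaw":0.25,"tx":0,"ty":0,"tz":0.003,"ax":0.001,"ay":0,"az":0},{"jaw":0.25,"tx":0,"ty":0,"tz":0.004,"ax":0.001,"ay":0,"az":0}]'

```text
time: 26.35
tool_pos: [0.4734, -0.2044, 0.1102]
ee_rot: [3.141, 0.001, 2.482]
wrist_force: [-2.6, 1.2, 8.0]
width: 0.0534
```

>>> step_arm --steps '[{"jaw":0.65,"tx":0,"ty":0,"tz":0,"ax":0,"ay":0,"az":0},{"jaw":0.8,"tx":0,"ty":0,"tz":0,"ax":0,"ay":0,"az":0},{"jaw":1,"tx":0,"ty":0,"tz":0,"ax":0,"ay":0,"az":0},{"jaw":1,"tx":0,"ty":0,"tz":0,"ax":0,"ay":0,"az":0},{"jaw":1,"tx":0,"ty":0,"tz":-0.02,"ax":0,"ay":0,"az":0},{"jaw":1,"tx":0,"ty":0,"tz":-0.05,"ax":0,"ay":0,"az":0},{"jaw":1,"tx":0,"ty":0,"tz":-0.08,"ax":0,"ay":0,"az":0},{"jaw":1,"tx":0,"ty":0,"tz":-0.1,"ax":0,"ay":0,"az":0}]'

```text
time: 27.15
tool_pos: [0.4738, -0.2046, 0.2125]
ee_rot: [3.141, 0.004, 2.483]
wrist_force: [-0.0, 0.2, -0.5]
width: 0.0939
```

```bash
python3 go.py .4595 .0218 .2 2.4837
```

```text
t 27.15 pos [ 0.4738 -0.2046  0.2125] rot [3.1411 0.004  2.4825] q6 -1.43 w 0.0939 F [-0.01  0.22 -0.47]
t* [0.15   0.1702 0.0119] a* [ 0.0005  0.004  -0.0012]
```

>>> step_arm --steps '[{"jaw":1,"tx":0.03,"ty":0.034,"tz":0,"ax":0,"ay":0.004,"az":0},{"jaw":1,"tx":0.06,"ty":0.068,"tz":0,"ax":0,"ay":0.004,"az":0},{"jaw":1,"tx":0.09,"ty":0.102,"tz":0,"ax":0,"ay":0.004,"az":0},{"jaw":1,"tx":0.12,"ty":0.136,"tz":0.01,"ax":0,"ay":0.004,"az":0},{"jaw":1,"tx":0.15,"ty":0.17,"tz":0.04,"ax":0,"ay":0.004,"az":0},{"jaw":1,"tx":0.15,"ty":0.17,"tz":0.08,"ax":0,"ay":0.004,"az":0},{"jaw":1,"tx":0.15,"ty":0.17,"tz":0.11,"ax":0,"ay":0.004,"az":0},{"jaw":1,"tx":0.15,"ty":0.17,"tz":0.11,"ax":0,"ay":0.004,"az":0}]'

```text
time: 27.95
tool_pos: [0.4559, 0.0223, 0.097]
ee_rot: [-3.136, -0.009, 2.484]
wrist_force: [0.5, -0.1, 0.6]
width: 0.0942
```

```bash
python3 go.py .4595 .0218 .018 2.4837; python3 look.py iris spacer toplens
python3 - <<'E'
import cv2
s=cv2.imread("pics/scene1.png")
cv2.imwrite("pics/l.png",cv2.resize(s[120:250,260:420],None,fx=4,fy=4,interpolation=cv2.INTER_CUBIC))
E
```

```text
t 27.95 pos [0.4559 0.0223 0.097 ] rot [-3.1363 -0.0086  2.4839] q6 -0.99 w 0.0942 F [ 0.55 -0.09  0.64]
t* [-0.0038  0.0023  0.079 ] a* [-0.0053 -0.0086  0.0002]
top iris 0.56 [353. 211. 372. 232.] ztop 0.1218 mid [ 0.473  -0.2049] size [0.053 0.053]
top spacer 0.44 [347. 223. 356. 231.] ztop 0.0993 mid [ 0.466 -0.18 ] size [0.026 0.009]
scene iris 0.56 [285. 150. 310. 166.] ztop 0.1209 mid [ 0.4746 -0.2032] size [0.054 0.051]
scene iris 0.15 [409. 221. 479. 277.] ztop 0.0224 mid [0.4844 0.2078] size [0.129 0.127]
scene spacer 0.76 [284. 160. 310. 178.] ztop 0.0998 mid [ 0.4823 -0.1977] size [0.044 0.046]
scene toplens 0.88 [364. 203. 386. 222.] ztop 0.04 mid [0.4608 0.0223] size [0.032 0.038]
```

View pics/l.png

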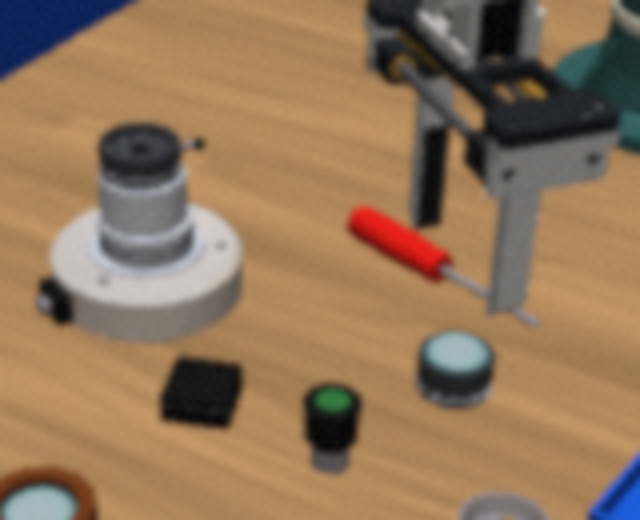

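>>> step_arm --steps '[{"jaw":1,"tx":-0.0038,"ty":0.0023,"tz":0.01,"ax":-0.005,"ay":-0.0085,"az":0},{"jaw":1,"tx":-0.0038,"ty":0.0023,"tz":0.035,"ax":-0.005,"ay":-0.0085,"az":0},{"jaw":1,"tx":-0.0038,"ty":0.0023,"tz":0.06,"ax":-0.005,"ay":-0.0085,"az":0},{"jaw":0.6,"tx":-0.003,"ty":0.0023,"tz":0.077,"ax":-0.005,"ay":-0.0085,"az":0},{"jaw":0.6,"tx":-0.003,"ty":0.0023,"tz":0.077,"ax":-0.005,"ay":-0.0085,"az":0},{"jaw":0.6,"tx":-0.003,"ty":0.0023,"tz":0.077,"ax":-0.005,"ay":-0.0085,"az":0},{"jaw":0.6,"tx":-0.003,"ty":0.0023,"tz":0.077,"ax":-0.005,"ay":-0.0085,"az":0}]'

```text
time: 29.05
tool_pos: [0.4663, 0.0208, 0.0283]
ee_rot: [3.133, 0.014, 2.482]
wrist_force: [0.3, 0.4, -0.1]
width: 0.0653
```

```bash
python3 go.py .4595 .0218 .019 2.4837
```

```text
t 29.05 pos [0.4663 0.0208 0.0283] rot [3.1327 0.0139 2.4817] q6 -0.99 w 0.0653 F [ 0.32  0.37 -0.11]
t* [ 0.0061 -0.0035  0.0092] a* [ 0.0089  0.0139 -0.002 ]
```

>>> step_arm --steps '[{"jaw":0.6,"tx":0.005,"ty":-0.003,"tz":0.004,"ax":0.007,"ay":0.011,"az":0},{"jaw":0.6,"tx":0.005,"ty":-0.003,"tz":0.007,"ax":0.007,"ay":0.011,"az":0},{"jaw":0.6,"tx":0.005,"ty":-0.003,"tz":0.007,"ax":0.007,"ay":0.011,"az":0}]'

```text
time: 29.35
tool_pos: [0.4604, 0.0216, 0.0212]
ee_rot: [3.14, 0.003, 2.482]
wrist_force: [-0.3, 0.8, 0.1]
width: 0.0564
```

```bash
python3 go.py .4595 .0218 .019 2.4837
```

```text
t 29.35 pos [0.4604 0.0216 0.0212] rot [3.1398e+00 2.7000e-03 2.4818e+00] q6 -0.99 w 0.0564 F [-0.27  0.78  0.12]
t* [ 0.0009 -0.0004  0.0022] a* [ 0.0018  0.0027 -0.0019]
```

>>> step_arm --steps '[{"jaw":0.6,"tx":0.0008,"ty":0,"tz":0.002,"ax":0.0015,"ay":0.0025,"az":0},{"jaw":0.2,"tx":0.0008,"ty":0,"tz":0.002,"ax":0.0015,"ay":0.0025,"az":0},{"jaw":0.2,"tx":0.0008,"ty":0,"tz":0.002,"ax":0.0015,"ay":0.0025,"az":0},{"jaw":0.2,"tx":0.0008,"ty":0,"tz":0.002,"ax":0.0015,"ay":0.0025,"az":0},{"jaw":0.2,"tx":0.0008,"ty":0,"tz":0.002,"ax":0.0015,"ay":0.0025,"az":0},{"jaw":0.2,"tx":0.0008,"ty":0,"tz":0.002,"ax":0.0015,"ay":0.0025,"az":0}]'

```text
time: 29.95
tool_pos: [0.4597, 0.022, 0.019]
ee_rot: [3.141, -0.0, 2.482]
wrist_force: [-0.2, 0.3, -1.6]
width: 0.0474
```

```bash
python3 go.py .4735 -.2043 .2 2.4837
```

```text
t 29.95 pos [0.4597 0.022  0.019 ] rot [ 3.1414e+00 -1.0000e-04  2.4817e+00] q6 -0.99 w 0.0474 F [-0.19  0.28 -1.56]
t* [-0.1497 -0.1703 -0.181 ] a* [ 0.0002 -0.0001 -0.002 ]
```

>>> step_arm --steps '[{"jaw":0.2,"tx":0,"ty":0,"tz":-0.04,"ax":0,"ay":0,"az":0},{"jaw":0.2,"tx":0,"ty":0,"tz":-0.085,"ax":0,"ay":0,"az":0},{"jaw":0.2,"tx":0,"ty":0,"tz":-0.13,"ax":0,"ay":0,"az":0},{"jaw":0.2,"tx":-0.012,"ty":-0.014,"tz":-0.17,"ax":0,"ay":0,"az":0},{"jaw":0.2,"tx":-0.04,"ty":-0.045,"tz":-0.181,"ax":0,"ay":0,"az":0},{"jaw":0.2,"tx":-0.07,"ty":-0.08,"tz":-0.181,"ax":0,"ay":0,"az":0},{"jaw":0.2,"tx":-0.1,"ty":-0.114,"tz":-0.181,"ax":0,"ay":0,"az":0},{"jaw":0.2,"tx":-0.125,"ty":-0.143,"tz":-0.181,"ax":0,"ay":0,"az":0}]'

```text
time: 30.75
tool_pos: [0.4706, -0.1697, 0.2001]
ee_rot: [3.141, 0.001, 2.481]
wrist_force: [0.5, 0.1, -1.0]
width: 0.0476
```

```bash
python3 go.py .4735 -.2043 .18 2.4837
```

```text
t 30.75 pos [ 0.4706 -0.1697  0.2001] rot [3.1415e+00 6.0000e-04 2.4811e+00] q6 -1.37 w 0.0476 F [ 0.48  0.06 -1.01]
t* [-0.0235 -0.0256  0.0201] a* [ 0.0001  0.0006 -0.0026]
```

>>> step_arm --steps '[{"jaw":0.2,"tx":-0.014,"ty":-0.015,"tz":0,"ax":0,"ay":0,"az":0},{"jaw":0.2,"tx":-0.0235,"ty":-0.0256,"tz":0.005,"ax":0,"ay":0,"az":0},{"jaw":0.2,"tx":-0.0235,"ty":-0.0256,"tz":0.015,"ax":0,"ay":0,"az":0},{"jaw":0.2,"tx":-0.0235,"ty":-0.0256,"tz":0.025,"ax":0,"ay":0,"az":0},{"jaw":0.2,"tx":-0.0235,"ty":-0.0256,"tz":0.035,"ax":0,"ay":0,"az":0},{"jaw":0.2,"tx":-0.0235,"ty":-0.0256,"tz":0.045,"ax":0,"ay":0,"az":0},{"jaw":0.2,"tx":-0.0235,"ty":-0.0256,"tz":0.05,"ax":0,"ay":0,"az":0},{"jaw":0.2,"tx":-0.0235,"ty":-0.0256,"tz":0.05,"ax":0,"ay":0,"az":0}]'

```text
time: 31.55
tool_pos: [0.473, -0.2034, 0.1489]
ee_rot: [-3.141, -0.002, 2.482]
wrist_force: [0.2, 0.5, -1.3]
width: 0.0473
```

```bash
python3 go.py .4735 -.2043 .133 2.4837
```

```text
t 31.55 pos [ 0.473  -0.2034  0.1489] rot [-3.1415e+00 -1.6000e-03  2.4820e+00] q6 -1.43 w 0.0473 F [ 0.18  0.46 -1.33]
t* [-0.001  -0.0004  0.0159] a* [-0.0001 -0.0016 -0.0017]
```

>>> step_arm --steps '[{"jaw":0.2,"tx":-0.001,"ty":-0.0004,"tz":0.003,"ax":0,"ay":-0.001,"az":0},{"jaw":0.2,"tx":-0.001,"ty":-0.0004,"tz":0.006,"ax":0,"ay":-0.001,"az":0},{"jaw":0.2,"tx":-0.001,"ty":-0.0004,"tz":0.009,"ax":0,"ay":-0.001,"az":0},{"jaw":0.2,"tx":-0.001,"ty":-0.0004,"tz":0.012,"ax":0,"ay":-0.001,"az":0},{"jaw":0.2,"tx":-0.001,"ty":-0.0004,"tz":0.014,"ax":0,"ay":-0.001,"az":0},{"jaw":0.2,"tx":-0.001,"ty":-0.0004,"tz":0.016,"ax":0,"ay":-0.001,"az":0},{"jaw":0.2,"tx":-0.001,"ty":-0.0004,"tz":0.0165,"ax":0,"ay":-0.001,"az":0}]'

```text
time: 32.25
tool_pos: [0.4736, -0.2045, 0.1329]
ee_rot: [-3.142, 0.0, 2.482]
wrist_force: [-1.0, 1.4, 2.4]
width: 0.0474
```

```bash
python3 go.py .4735 -.2043 .133 2.4837
```

```text
t 32.25 pos [ 0.4736 -0.2045  0.1329] rot [-3.1415  0.      2.482 ] q6 -1.43 w 0.0474 F [-0.98  1.42  2.39]
t* [ 0.0002  0.0001 -0.0001] a* [-0.0001  0.     -0.0017]
```

Seated at the expected height (0.133). Release and withdraw.

>>> step_arm --steps '[{"jaw":0.65,"tx":0,"ty":0,"tz":0,"ax":0,"ay":0,"az":0},{"jaw":0.8,"tx":0,"ty":0,"tz":0,"ax":0,"ay":0,"az":0},{"jaw":1,"tx":0,"ty":0,"tz":0,"ax":0,"ay":0,"az":0},{"jaw":1,"tx":0,"ty":0,"tz":0,"ax":0,"ay":0,"az":0},{"jaw":1,"tx":0,"ty":0,"tz":-0.02,"ax":0,"ay":0,"az":0},{"jaw":1,"tx":0,"ty":0,"tz":-0.05,"ax":0,"ay":0,"az":0},{"jaw":1,"tx":0,"ty":0,"tz":-0.08,"ax":0,"ay":0,"az":0},{"jaw":1,"tx":0,"ty":0,"tz":-0.1,"ax":0,"ay":0,"az":0}]'

```text
time: 33.05
tool_pos: [0.4742, -0.2047, 0.2354]
ee_rot: [3.141, 0.003, 2.482]
wrist_force: [0.3, 0.5, 0.6]
width: 0.0937
```

>>> step_arm --steps '[{"jaw":1,"tx":0.03,"ty":0.034,"tz":0,"ax":0,"ay":0,"az":0},{"jaw":1,"tx":0.06,"ty":0.068,"tz":0,"ax":0,"ay":0,"az":0},{"jaw":1,"tx":0.09,"ty":0.102,"tz":0,"ax":0,"ay":0,"az":0},{"jaw":1,"tx":0.12,"ty":0.136,"tz":0,"ax":0,"ay":0,"az":0},{"jaw":1,"tx":0.12,"ty":0.136,"tz":0,"ax":0,"ay":0,"az":0},{"jaw":1,"tx":0.12,"ty":0.136,"tz":0,"ax":0,"ay":0,"az":0}]'

```text
time: 33.65
tool_pos: [0.4626, -0.0231, 0.2352]
ee_rot: [3.142, 0.004, 2.484]
wrist_force: [-0.3, 0.8, 0.3]
width: 0.0937
```

```bash
python3 look.py toplens iris plug eyepiece lensbox
python3 - <<'E'
import cv2
s=cv2.imread("pics/scene1.png")
cv2.imwrite("pics/m.png",cv2.resize(s[110:290,230:500],None,fx=2.9,fy=2.9,interpolation=cv2.INTER_CUBIC))
E
```

```text
top toplens 0.68 [353. 211. 377. 232.] ztop 0.1553 mid [ 0.4706 -0.2067] size [0.037 0.039]
top plug 0.56 [194. 218. 214. 233.] ztop 0.0622 mid [0.4843 0.2064] size [0.027 0.027]
top lensbox 0.65 [318. 183. 328. 202.] ztop 0.0257 mid [ 0.5285 -0.107 ] size [0.105 0.045]
top lensbox 0.47 [196. 217. 213. 230.] ztop 0.0541 mid [0.4834 0.206 ] size [0.04  0.042]
scene toplens 0.85 [288. 141. 307. 160.] ztop 0.1541 mid [ 0.4759 -0.2028] size [0.03  0.032]
scene iris 0.54 [285. 158. 310. 168.] ztop 0.121 mid [ 0.4807 -0.1998] size [0.041 0.045]
scene plug 0.64 [429. 224. 456. 255.] ztop 0.0606 mid [0.484  0.2071] size [0.028 0.027]
scene plug 0.5 [271. 171. 323. 206.] ztop 0.0408 mid [ 0.4724 -0.2036] size [0.125 0.126]
scene eyepiece 0.56 [336. 213. 348. 238.] ztop 0.0489 mid [ 0.5596 -0.0082] size [0.034 0.031]
scene lensbox 0.63 [301. 209. 321. 228.] ztop 0.0238 mid [ 0.5586 -0.0998] size [0.048 0.049]
```

View pics/m.png

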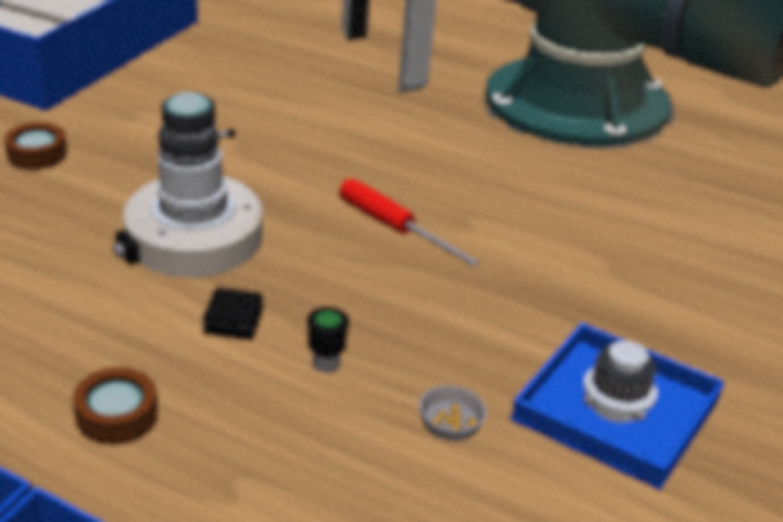

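The column stands straight (crop (190,160)) with its top at z ≈ 0.154, as expected. The plug is upright in the tray at (620,380), and the eyepiece and lens box have not moved.

```bash
python3 -c "
from bench import *
print(close_job())"
```

```text
the job is handed in; nothing more can be done
None
```

The transit plug is out and standing upright in the blue tray. The collector, spacer, iris and top lens are stacked on the base's port in that order. I handed the job in at about 34 s, and no verdict was reported.

- **Seating:** each part came down at the height calculated for fully home. The gripper stopped at z 0.054, 0.081, 0.110 and 0.133 m, with upward contact forces of about 2–8 N.
- **Column:** the last picture shows it standing straight. The top reads 0.154 m on the scene camera and 0.155 m on the top camera, against 0.154 m expected.
- **Plug:** it sits within about 2 mm of the tray's middle.
- **Bystanders:** the eyepiece reads within about 1 mm of where it started and still stands. The lens box looks unmoved in the picture. Its first scene-camera detection was wrong, and the last top-camera one was distorted, so that part is judged by eye. The brown look-alikes were not touched.
- **Disagreements:** the two cameras differed by about 2–5 mm in x and 1–4 mm in y, so I relied on the gripper's own position and the contact forces for alignment. When I lowered the collector, the tool was about 4 mm off in x and it touched the rim (about 5 N). I corrected that before seating it.

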